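# Tip the spares out of the corridor pail

## Robot

A 7-joint arm with a two-finger parallel gripper is mounted at the origin on the work surface. World frame = base frame: x ahead of the robot, y to its left, z up, the work surface at z = 0. Lengths are in mm, angles in rad, forces in N, time in s.
With the tool pointing down it reaches from about 400 to 850 mm from the base axis. Payload 4.4 kg.
Tool frame: the origin (TCP) lies between the finger pads; the fingertips stand 17 mm ahead of it and the grasp point (between the pads) lies 2 mm behind it; z points along the fingers, y is the line along which they close (so a half turn about z gives the same grasp; the last joint's range is limited). The gripper opens to 94 mm and grips with 3 to 60 N. Pads are 16 mm wide; open, the fingers measure 119 mm over their backs; the gripper's body (75 mm by 177 mm) begins 78 mm behind the grasp point.
Start: joints at [1.092, 0.628, 0.038, 1.517, -0.027, 0.996, -0.02], TCP at [260.793, -595.403, 222.478] pointing down, gripper open.
Joint ranges: [-3.06, 3.06], [-0.37, 2.12], [-1.25, 1.32], [0.18, 2.47], [-1.1, 4.24], [0.23, 1.98], [-2.94, 2.94]. Speed limits (rad/s): [2.57, 2.57, 3.14, 3.14, 3.14, 3.14, 3.14].

## Interface

Orientations are given as a rotation vector (axis times angle).
In Python, from rig import manip gives the robot as it stands. The module is installed in compiled form; this text tells all that it offers.
- The arm moves only by the tool carry_out, never from a script. Its arguments are lists of equal length, an entry for each row: "jaw": the opening, from 0 (shut) to 1 (fully open); "translation": the shift along the tool's x, y, z in mm, a list of three; "yaw": the turn about the tool's z in rad. A call has 1 to 12 rows; each row is the pose to reach, as a shift and turn from the pose commanded when the call began, along the tool's axes at that moment; what a row does not reach only later rows make up. A row lasts 1/8 s, in which the tool goes at most 62.5 mm and 10.7 degrees, less where a joint would pass 70% of its speed; a pose out of reach is approached as far as the arm can. A call with a gripper value outside its range is refused whole. The fingers move at their own pace and stop on an object; "grip_force" is the grip in N (left out, the last holds). Time passes only in rows, so rows that repeat a pose let the fingers close. It gives the time, the measured TCP pose, the force, the opening and the grip force at its end, in the units of the state.
- manip.read_state(): the state, without advancing time (a new reading comes with each control period).
- manip.grab_frame(name): name is "side" or "top" or "wrist"; returns the picture (480x640x3 uint8, red, green, blue); there is no depth.
- manip.calibration(name): a dict with "fx", "fy", "cx", "cy" (pixels), "rvec" (rotation vector, rad) and "tvec" (3), from world to camera coordinates, as OpenCV has them. Camera axes: x right, y down, z forward; pixel columns grow to the right and rows downward; lengths in mm; the calibration is good to about 2 mm. A picture is of the moment at which its call begins: read the wrist's pose just before it. calibration takes no time and is no camera call; for the wrist camera it gives the pose at the moment of the call.
- manip.finish_job(): hands the job in; it is judged then, once.
The state is a dict: "t": time; "qpos": joint angles; "joint_velocities": joint speeds; "joint_efforts": joint torques, N m; "eef_pos": TCP position; "tcp_rot": TCP orientation; "ft_force": force on the tool from outside, world axes, zero at the start; "wrist_torque": the same for the moment, N m; "finger_gap": finger opening in mm; "gripper_force": force on a finger pad.
Only numpy, scipy, OpenCV 4.12 (cv2) and the standard library are available. Lean on these libraries where they do the work, as an engineer would, in place of code of your own. Each camera call takes 0.05 s, during which the arm holds its last target. There are 200 camera calls.

## Task

Lift the square pail by its bail and stand it on the grey ledge just behind the low steel strip, with its tipping bar away from the clear trays, and let go of the bail; then tip it over the strip so that it lies on its side with its mouth over the upper tray and the spares still in it. Take it by the tipping bar at its bottom rim and raise that end until the breaker and the fuse have both slid out into the tray, then lay the empty pail back on its side on the ledge as before and let go. Do not touch the spares with the gripper, and leave the mug, the torch, the door stop and the padlock where they are.

Things in the scene. Friction and masses are not known exactly. Their poses are not given: they have to be found in the camera images.
- pail: Loose square grey plastic pail, open on top: 90 x 90 mm, 150 high, 4 mm walls and floor (drawn rim 98 mm). About 0.5 kg loaded, balance point about 60 mm up. Origin: centre of its underside; z out of the mouth, x along the bail's hinge line; the tipping bar is on its -y side, so it is tipped towards +y. Starts upright on the table.
- pail_mouth (a point): Centre of the pail's mouth, 150 mm above its underside.
- bail: The pail's bail, 6 mm steel wire, 108 mm wide. Origin: on its hinge line, on the pail's axis 132 mm above the pail's underside; x along the hinge, z to the bail's top (74 mm above the hinge). Starts upright or leaning up to 0.35 rad to the tipping-bar side; stays where left (stiff, 0.04 N m); swings 1.4 rad to that side, but a stop keeps it from leaning to the +y side.
- bail_grip (a point): Centre of the black round grip tube on the bail, 12 mm diameter, 60 mm long, along the bail's x, 68 mm from the hinge line.
- gripbar: Tipping bar fixed at the pail's bottom rim, -y side: round steel bar, 12 mm diameter, 76 long, on two arms 70 mm apart. Origin: the bar's centre, 32 mm out from the wall and 10 mm above the pail's underside; x along the bar. With the pail lying on its +y side the bar is on top, 32 mm above the upper wall.
- ledge: Fixed grey ledge. Origin on the table; top at z = 55 mm, x -80 to 80, y -140 to 100. A steel strip 110 mm long, 6 high, stands on it at y 0 to 8. The pail stands behind it (y -90 to 0); lying, its bottom is near y = 0 and its mouth hangs 50 mm past the +y edge over the tray, its lower wall on strip and edge. Turned up to 0.35 rad.
- tray: Upper of two stacked clear plastic trays, fixed, beside the ledge's +y end: 200 x 200 mm, 4 mm walls. Origin: on the table under its centre; floor 10 mm and rim 28 mm above the table; near wall 8 mm from the ledge's edge.
- breaker: Black plastic spare breaker, loose, in the pail: 26 x 52 x 36 mm (a grey toggle on top adds 18 mm, look only), about 0.11 kg, slippery (friction coefficient about 0.3). Origin: centre of its underside.
- breaker_mid (a point): Middle of the breaker's case.
- fuse: White ceramic cartridge fuse with steel caps, loose, in the pail, lying along its y: 21 mm diameter, 56 mm long, about 0.05 kg, slippery (friction about 0.3). Origin: under its middle.
- fuse_mid (a point): Middle of the fuse.
- mug: Bystander, to be left alone: empty white ceramic mug.
- torch: Bystander, to be left alone: red press-button torch lying on its side.
- doorstop: Bystander, to be left alone: steel door stop with a rubber ring.
- padlock: Bystander, to be left alone: brass padlock standing up.
Not all that is in view belongs to the job. What is shaped like the pail but blue or yellow is not meant.

How it is judged:
By the outcome, as a careful person would: the job done as asked, in the order asked, and still so for the second after the job is handed in, with the robot touching nothing.
It also fails if it takes over 64 s, if anything falls off the work surface, if the arm or the gripper's body presses on something with over 40 N, if the wrist force passes 120 N, or if a joint passes its speed limit or range.

## Working session

There is one attempt and no reset: what is moved stays moved. The work goes in short steps, Python scripts to look and compute and a tool call to move; the robot and the scene stay as the last step left them, time stands still between calls to the robot, and variables do not carry over. Pictures are saved under pics/ and viewed, at most 10 in all, crops included, and the job is handed in when it is done.

Besides the shell and the picture viewer there is one more tool, called by a JSON object that holds its "name" and its "arguments", one argument or row to a line. carry_out: Moves the arm, as the interface text tells. Its arguments: {"type":"object","properties":{"jaw":{"type":"array"},"translation":{"type":"array"},"yaw":{"type":"array"},"grip_force":{"type":"number"}},"required":["jaw","translation","yaw"]}

```bash
mkdir -p pics; ls; cat > h.py <<'E'
import numpy as np, cv2
from rig import manip
def cam(n):
    c=manip.calibration(n); K=np.array([[c['fx'],0,c['cx']],[0,c['fy'],c['cy']],[0,0,1.]])
    R=cv2.Rodrigues(np.array(c['rvec'],float))[0]; t=np.array(c['tvec'],float)
    return K,R,t
def ray(n,u,v,c=None):
    K,R,t=c or cam(n); d=R.T@np.linalg.inv(K)@np.array([u,v,1.]); return -R.T@t,d/np.linalg.norm(d)
def onz(n,u,v,z,c=None):
    o,d=ray(n,u,v,c); return o+d*(z-o[2])/d[2]
def proj(n,p,c=None):
    K,R,t=c or cam(n); q=K@(R@np.array(p,float)+t); return q[:2]/q[2]
def tri(a,b):
    (o,d),(p,e)=a,b; A=np.stack([d,-e],1); s=np.linalg.lstsq(A,p-o,rcond=None)[0]
    x,y=o+d*s[0],p+e*s[1]; return (x+y)/2,np.linalg.norm(x-y)
def grab(n,f):
    im=manip.grab_frame(n); cv2.imwrite('pics/'+f,im[:,:,::-1]); return im
E
python3 - <<'E'
from h import *
for n in('side','top'):
    grab(n,n+'0.png'); K,R,t=cam(n); print(n,K[0,0],(-R.T@t).round(),R[2].round(2))
s=manip.read_state();print(s['t'],s['tcp_rot'],s['eef_pos'],s['finger_gap'])
E
```

```text
pics
side 574.712673725185 [ 496.  854. 1138.] [-0.02 -0.68 -0.74]
top 444.49731560441495 [ 375.  -72. 1182.] [ 0.1  -0.02 -0.99]
0.1 [-3.07333431e+00 -6.43560969e-01  4.97327088e-04] [ 260.6003509  -594.87565359  221.68100161] 94.1503615017889
```

View pics/side0.png

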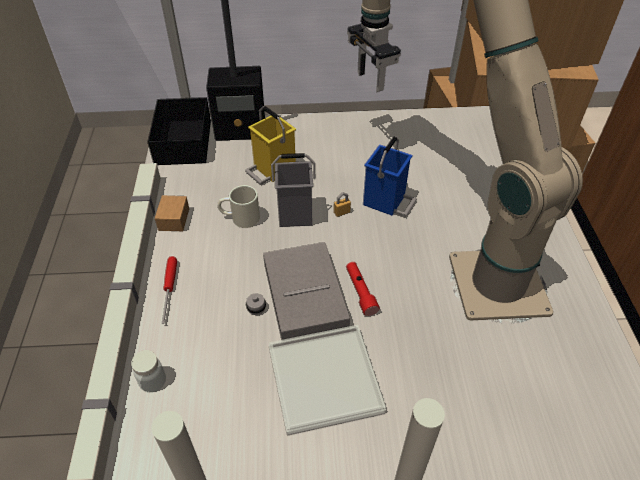

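View pics/top0.png

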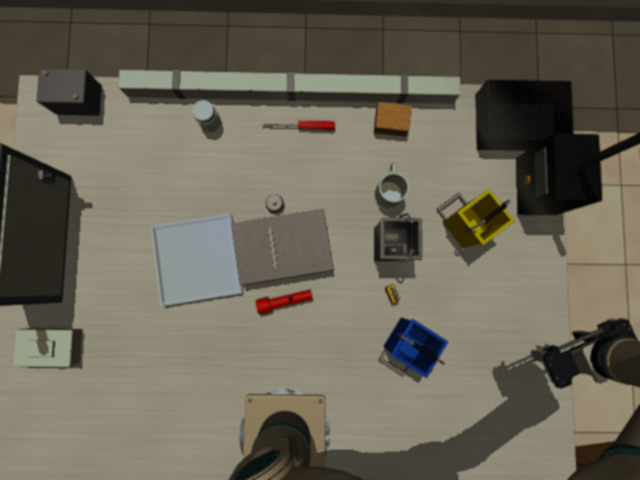

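The pails that could be taken for it, in the side view, are grey (293,195), yellow (273,148) and blue (387,180). The grey one is the match. The strip is at (307,291) and the tray at (327,380). Next I'll check the choice in a close crop.

```bash
python3 - <<'E'
import cv2,numpy as np
a=cv2.imread('pics/side0.png')[145:240,250:350];b=cv2.imread('pics/top0.png')[200:280,360:440]
a=cv2.resize(a,(400,380),interpolation=cv2.INTER_CUBIC);b=cv2.resize(b,(380,380),interpolation=cv2.INTER_CUBIC)
c=cv2.imread('pics/top0.png')[195:315,145:345];c=cv2.resize(c,(360,216))
o=np.zeros((600,780,3),np.uint8);o[:380,:400]=a;o[:380,400:]=b;o[382:598,:360]=c
cv2.imwrite('pics/c1.png',np.clip(o*1.4,0,255))
E
```

```text
[ WARN:0@0.053] global loadsave.cpp:1063 imwrite_ Unsupported depth image for selected encoder is fallbacked to CV_8U.
```

View pics/c1.png

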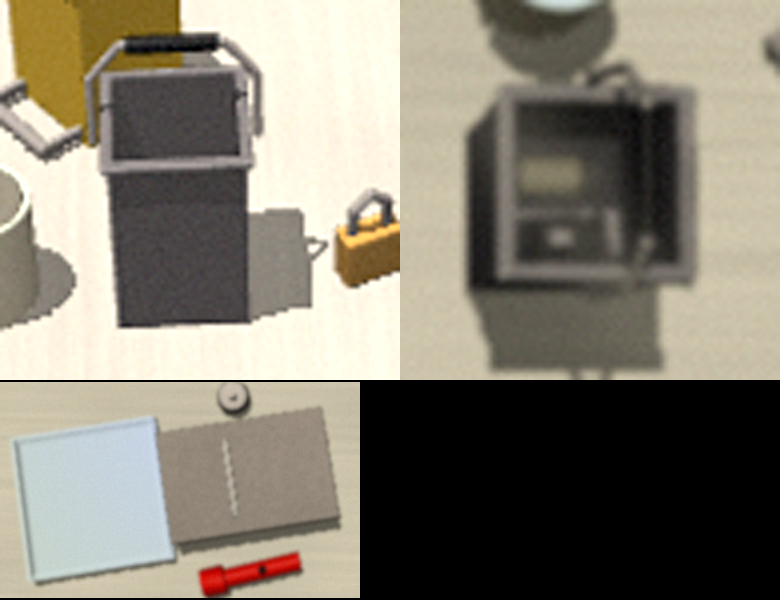

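The crop shows the grey pail with its bail leaning to world −y (image right in the top view). The tipping bar is hidden on that side. The breaker and fuse are inside. The ledge is turned a little. Next I'll work out the positions.

```bash
python3 - <<'E'
from h import *
c=cam('top');s=cam('side')
print('rim');P=[onz('top',u,v,150,c) for u,v in[(380.4,218.5),(422.1,218.9),(421.7,259.6),(380.4,258.9)]]
for p in P:print(p.round(1))
print(np.mean(P,0).round(1))
print('rim side');Q=[onz('side',250+u/4,145+v/4,150,s) for u,v in[(108,73),(240,71),(252,163),(102,170)]]
for p in Q:print(p.round(1))
print(np.mean(Q,0).round(1))
for z in(195,197,199):print('tube side',onz('side',281.7,156,z,s).round(1),onz('side',304.5,155.2,z,s).round(1),'top',onz('top',411.6,238,z,c).round(1))
print('strip top',[onz('top',u,v,61,c).round(1) for u,v in[(270,227.8),(275.6,268.3)]],'side',[onz('side',u,v,61,s).round(1) for u,v in[(285,293.5),(329,290)]])
print('ledge top',[onz('top',u,v,55,c).round(1) for u,v in[(323.9,208.9),(332.8,271.7),(242,284)]],'side',[onz('side',u,v,55,s).round(1) for u,v in[(264,251),(325,243),(348,323),(280,335)]])
print('tray rim top',[onz('top',u,v,28,c).round(1) for u,v in[(152.5,226),(231,216),(242,293),(162,304)]])
print('padlock,mug,torch',[onz('top',u,v,z,c).round(0) for u,v,z in[(392,294,40),(393,189,80),(312,295,20),(256,305,20),(274,203,25)]])
E
```

```text
rim
[ 539.9 -223.2  150. ]
[ 540.4 -321.7  150. ]
[ 444.3 -319.7  150. ]
[ 444.7 -223.1  150. ]
[ 492.3 -271.9  150. ]
rim side
[ 535.6 -314.7  150. ]
[ 448.5 -311.2  150. ]
[ 445.4 -221.5  150. ]
[ 540.3 -220.8  150. ]
[ 492.5 -267.   150. ]
tube side [ 521.5 -289.1  195. ] [ 463.2 -288.6  195. ] top [ 489.5 -286.7  195. ]
tube side [ 521.4 -286.7  197. ] [ 463.3 -286.1  197. ] top [ 489.3 -286.3  197. ]
tube side [ 521.4 -284.3  199. ] [ 463.4 -283.7  199. ] top [ 489.  -285.8  199. ]
strip top [array([526.1,  44.8,  61. ]), array([423.5,  28.3,  61. ])] side [array([525.4,  46.8,  61. ]), array([422.5,  42.4,  61. ])]
ledge top [array([577.9, -91.6,  55. ]), array([ 417., -116.,   55.]), array([383.2, 112.4,  55. ])] side [array([575.4, -92.6,  55. ]), array([ 421.6, -110.4,   55. ]), array([386.2, 132.3,  55. ]), array([538.9, 155.5,  55. ])]
tray rim top [array([530.9, 353.6,  28. ]), array([560.3, 150.9,  28. ]), array([360.4, 116.1,  28. ]), array([330. , 319.3,  28. ])]
padlock,mug,torch [array([ 362., -269.,   40.]), array([ 627., -265.,   80.]), array([357., -64.,  20.]), array([330.,  80.,  20.]), array([597.,  40.,  25.])]
```

{"name": "carry_out", "arguments": {
  "jaw": [0.6, 0.6, 0.6, 0.6, 0.6, 0.6, 0.6, 0.6, 0.6, 0.6, 0.6],
  "translation": [
    [0, 0, -30],
    [20, -12, -68],
    [60, -35, -68],
    [105, -60, -68],
    [150, -85, -68],
    [200, -114, -68],
    [250, -142, -68],
    [295, -167, -68],
    [325, -184, -68],
    [336, -190, -68],
    [336, -190, -68]
  ],
  "yaw": [0, 0.05, 0.1, 0.18, 0.26, 0.34, 0.41, 0.413, 0.413, 0.413, 0.413],
  "grip_force": 20
}}

```text
t: 1.48
eef_pos: [492.1, -286.8, 290.2]
tcp_rot: [3.141, 0.0, -0.001]
ft_force: [0.2, -0.4, 0.4]
finger_gap: 56.4
gripper_force: 0.0
```

```bash
python3 - <<'E'
from h import *
s=manip.read_state();print(s['t'],s['tcp_rot'],s['eef_pos'],s['finger_gap'])
c=cam('wrist');K,R,t=c;print((-R.T@t).round(),R.round(2))
grab('wrist','w1.png')
for p in[(491.5,-286.5,197),(461.5,-286.5,197),(521.5,-286.5,197),(492,-270,150)]:print(proj('wrist',p,c).round())
E
```

```text
1.475 [ 3.14133613e+00  4.20625891e-04 -1.15331693e-03] [ 492.07652469 -286.80804848  290.23378504] 56.42608259465491
[ 564. -286.  452.] [[-0.   -1.    0.  ]
 [-0.97  0.    0.25]
 [-0.25 -0.   -0.97]]
[327. 247.]
[327. 283.]
[327. 210.]
[309. 233.]
```

View pics/w1.png

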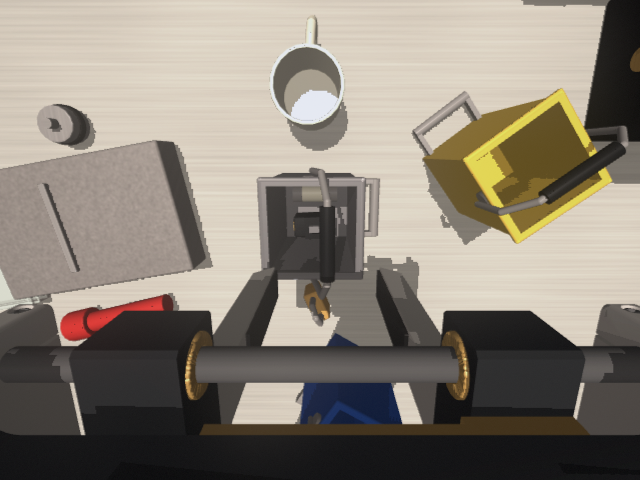

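The wrist view shows the grey pail with the grip tube at (327,206–282), as predicted. The tipping bar is on the right (−y) at (375,207), and the strip runs from (43,185) to (73,270). I'll refine the ledge from this view and lower to the tube (93 mm down).

```bash
python3 - <<'E'
from h import *
c=cam('wrist')
q=[onz('wrist',u,v,61,c) for u,v in[(43,184),(73,270)]];print([x.round(1) for x in q],((q[0]+q[1])/2).round(1))
q=[onz('wrist',u,v,55,c) for u,v in[(155,142),(193,266)]];print([x.round(1) for x in q],((q[0]+q[1])/2).round(1))
# top view: strip via brightness
im=cv2.imread('pics/top0.png');g=cv2.cvtColor(im,cv2.COLOR_BGR2GRAY)[222:275,255:290].astype(int)
m=(g>np.median(g)+22).astype(np.uint8);n,l,st,ce=cv2.connectedComponentsWithStats(m);i=1+np.argmax(st[1:,4])
ys,xs=np.where(l==i);r=cv2.minAreaRect(np.stack([xs,ys],1).astype(np.float32));b=cv2.boxPoints(r)+[255,222]
print(st[i]);[print(onz('top',*p,61).round(1)) for p in b]
E
```

```text
[array([529.3,  40.9,  61. ]), array([423.9,  26.3,  61. ])] [476.6  33.6  61. ]
[array([575.9, -91.9,  55. ]), array([ 426.7, -120.1,   55. ])] [ 501.3 -106.    55. ]
[14  6  3 13 22]
[525.4  48.8  61. ]
[526.   44.9  61. ]
[495.3  39.8  61. ]
[494.7  43.7  61. ]
```

{"name": "carry_out", "arguments": {
  "jaw": [0.6, 0.6, 0.6, 0.6, 0.6, 0.0, 0.0, 0.0, 0.0, 0.0],
  "translation": [
    [0, 0, 25],
    [0, 0, 55],
    [0, 0, 80],
    [0, 0, 93],
    [0, 0, 93],
    [0, 0, 93],
    [0, 0, 93],
    [0, 0, 93],
    [0, 0, 93],
    [0, 0, 93]
  ],
  "yaw": [0, 0, 0, 0, 0, 0, 0, 0, 0, 0],
  "grip_force": 20
}}

```text
t: 2.78
eef_pos: [492.4, -286.6, 197.6]
tcp_rot: [3.141, -0.0, 0.0]
ft_force: [-0.4, 1.0, 0.4]
finger_gap: 11.4
gripper_force: 20.0
```

{"name": "carry_out", "arguments": {
  "jaw": [0, 0, 0, 0, 0, 0, 0, 0, 0, 0],
  "translation": [
    [0, -6, -1],
    [0, -12, -2],
    [0, -15, -2.5],
    [0, -15, -4],
    [0, -15, -10],
    [0, -15, -25],
    [0, -15, -45],
    [0, -15, -65],
    [0, -15, -85],
    [0, -15, -90]
  ],
  "yaw": [0, 0, 0, 0, 0, 0, 0, 0, 0, 0],
  "grip_force": 25
}}

```text
t: 4.03
eef_pos: [492.9, -271.5, 289.0]
tcp_rot: [3.141, 0.0, 0.003]
ft_force: [-0.3, 0.4, -5.7]
finger_gap: 11.2
gripper_force: 25.0
```

```bash
python3 - <<'E'
from h import *
import numpy as np
a=grab('side','s2.png');b=grab('wrist','w2.png')
o=np.hstack([cv2.resize(a[90:250,220:420],(400,320)),cv2.resize(b[60:380,150:550],(400,320))])
cv2.imwrite('pics/c2.png',o[:,:,::-1])
E
```

```text
(no output)
```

View pics/c2.png

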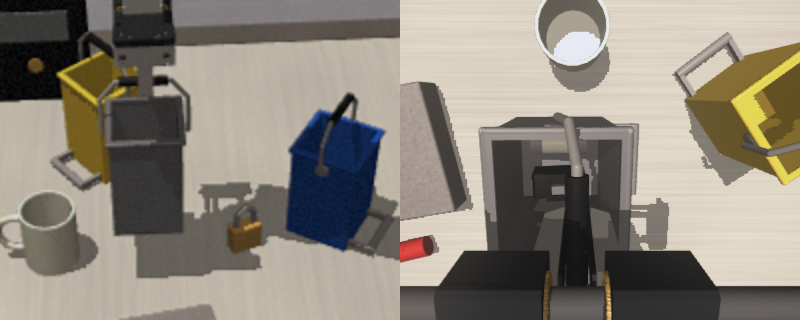

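```bash
python3 - <<'E'
from h import *
c=cam('wrist');s=manip.read_state();print(s['eef_pos'],s['wrist_torque'],s['ft_force'])
for z in(240,):
  q=[onz('wrist',u,v,z,c) for u,v in[(230,188),(386,185)]];print([x.round(1) for x in q],(q[0]-q[1]).round(1),((q[0]+q[1])/2).round(1))
for u,v in[(557,115),(577,178)]:print(onz('wrist',u-250,v+60,285,c).round(1))
E
```

```text
[ 492.50639965 -271.33088068  287.85998202] [-0.02793535 -0.00284316  0.01469435] [ 0.35843319 -1.19882368 -5.57647307]
[array([ 543.3, -210.6,  240. ]), array([ 545.1, -307.7,  240. ])] [-1.8 97.2  0. ] [ 544.2 -259.2  240. ]
[ 553.9 -261.3  285. ]
[ 522.4 -271.   285. ]
```

{"name": "carry_out", "arguments": {
  "jaw": [0, 0, 0, 0, 0, 0, 0, 0, 0, 0, 0, 0],
  "translation": [
    [0, -6, 0],
    [0, -20, 0],
    [-1, -45, 0],
    [-2, -75, 0],
    [-3, -105, 0],
    [-4, -135, 0],
    [-5, -165, 0],
    [-6, -195, 0],
    [-6.4, -220, 0],
    [-6.4, -235, 0],
    [-6.4, -242, 0],
    [-6.4, -242, 0]
  ],
  "yaw": [0, 0, -0.02, -0.04, -0.06, -0.08, -0.1, -0.12, -0.14, -0.15, -0.15, -0.15]
}}

```text
t: 5.62
eef_pos: [486.0, -29.5, 287.5]
tcp_rot: [3.132, 0.235, 0.0]
ft_force: [-0.7, -0.1, -4.6]
finger_gap: 11.3
gripper_force: 25.0
```

```bash
python3 - <<'E'
from h import *
s=manip.read_state();print(s['eef_pos'],s['tcp_rot'],s['ft_force'])
b=grab('wrist','w3.png');a=grab('side','s3.png')
o=np.hstack([b[60:420,100:540],cv2.resize(a[120:420,200:440],(352,440))[:360]])
cv2.imwrite('pics/c3.png',o[:,:,::-1]);print(o.shape)
E
```

```text
[485.95389343 -29.53534261 287.48021931] [3.13244249e+00 2.35493328e-01 2.88581048e-05] [-0.6929139  -0.06132468 -4.59258342]
(360, 792, 3)
```

View pics/c3.png

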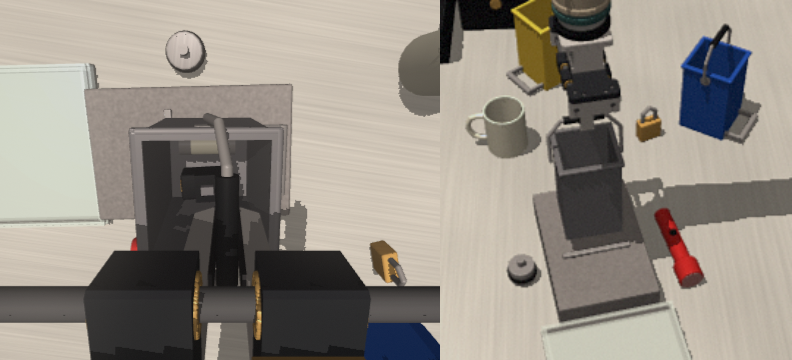

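```bash
python3 - <<'E'
from h import *
c=cam('wrist')
R=np.array([[np.cos(.15),-np.sin(.15)],[np.sin(.15),np.cos(.15)]])
L=lambda p:(R.T@(np.array(p)[:2]-[477,32])).round(1)
print('strip end',onz('wrist',267,170,61,c).round(1),L(onz('wrist',267,170,61,c)))
for u,v in[(88,90),(292,84)]:print('ledge',L(onz('wrist',u+100,v+60,55,c)))
for u,v in[(132,129),(284,125)]:print('rim',L(onz('wrist',u+100,v+60,239,c)))
print('tcp',L(manip.read_state()['eef_pos']))
E
```

```text
strip end [528.8  44.9  61. ] [53.2  5. ]
ledge [75.4 95.1]
ledge [  81.5 -137.2]
rim [49.7 -3.6]
rim [ 52.  -98.6]
tcp [ -0.5 -63.3]
```

{"name": "carry_out", "arguments": {
  "jaw": [0, 0, 0, 0, 0, 0, 0],
  "translation": [
    [0, 0, 8],
    [0, -2, 18],
    [0, -2, 25],
    [0, -2, 29],
    [0, -2, 31],
    [0, -2, 33],
    [0, -2, 33]
  ],
  "yaw": [0, 0, 0, 0, 0, 0, 0]
}}

```text
t: 6.6
eef_pos: [486.7, -28.8, 255.7]
tcp_rot: [3.131, 0.234, 0.004]
ft_force: [-0.7, -3.1, 5.1]
finger_gap: 10.8
gripper_force: 25.0
```

{"name": "carry_out", "arguments": {
  "jaw": [0.4, 0.4, 0.4, 0.4, 0.4, 0.4, 0.4, 0.4],
  "translation": [
    [0, 0, -1],
    [0, 0, -1],
    [0, 0, -1],
    [0, 0, -25],
    [0, 0, -50],
    [0, 0, -50],
    [0, 0, -50],
    [0, 0, -50]
  ],
  "yaw": [0, 0, 0, 0, 0, 0, 0, 0]
}}

```text
t: 7.6
eef_pos: [485.0, -27.5, 303.4]
tcp_rot: [-3.133, -0.235, 0.003]
ft_force: [1.1, -0.2, 0.3]
finger_gap: 37.2
gripper_force: 0.0
```

```bash
python3 - <<'E'
from h import *
s=manip.read_state();print(s['t'],s['eef_pos'],s['tcp_rot'],s['ft_force'])
R=np.array([[np.cos(.15),-np.sin(.15)],[np.sin(.15),np.cos(.15)]])
print('local',(R.T@(s['eef_pos'][:2]-np.array([477,32]))).round(1))
b=grab('wrist','w4.png');a=grab('side','s4.png')
o=np.hstack([b[60:420,100:540],cv2.resize(a[120:420,200:440],(352,440))[:360]])
cv2.imwrite('pics/c4.png',o[:,:,::-1])
for th in np.arange(0,1.66,.1):
    ph=min(th,.5) if th<1.1 else .5+.4*(th-1.1)/.5
    a_=np.array([np.sin(th),np.cos(th)]);b_=np.array([-np.cos(th),np.sin(th)])
    T=np.array([0,55+6*min(1,th/1.57)])+45*b_+132*a_+68*np.array([np.sin(ph),np.cos(ph)])
    print(round(th,2),round(ph,2),T.round(0))
E
```

```text
7.6 [485.0394315  -27.53845269 303.43038486] [-3.13254641 -0.23515539  0.00320726] [ 1.08639482 -0.16104221  0.3191788 ]
local [ -0.9 -60.1]
0.0 0.0 [-45. 255.]
0.1 0.1 [-25. 259.]
0.2 0.2 [ -4. 261.]
0.3 0.3 [ 16. 261.]
0.4 0.4 [ 36. 258.]
0.5 0.5 [ 56. 254.]
0.6 0.5 [ 70. 251.]
0.7 0.5 [ 83. 247.]
0.8 0.5 [ 96. 242.]
0.9 0.5 [108. 235.]
1.0 0.5 [119. 228.]
1.1 0.5 [130. 219.]
1.2 0.58 [144. 206.]
1.3 0.66 [157. 192.]
1.4 0.74 [168. 177.]
1.5 0.82 [178. 161.]
1.6 0.9 [187. 144.]
```

View pics/c4.png

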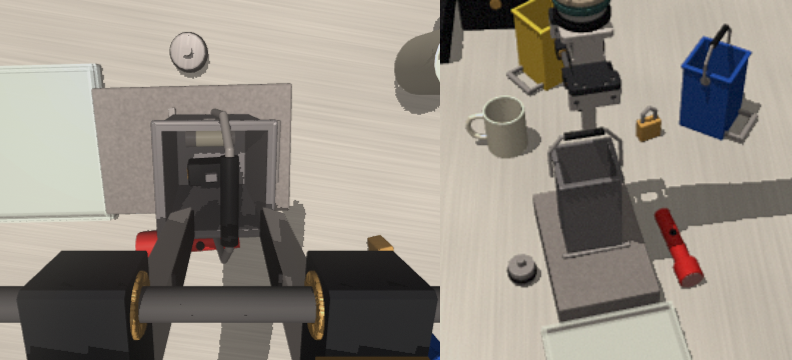

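The pail stands just behind the strip with the bail released; the tube at (231,200) in the crop lies between the open fingers. I'll regrip it lightly and tip the pail under control.

{"name": "carry_out", "arguments": {
  "jaw": [0.4, 0.4, 0.4, 0.4, 0.0, 0.0, 0.0, 0.0],
  "translation": [
    [0, 0, 25],
    [0, 0, 42],
    [0, 0, 49],
    [0, 0, 49],
    [0, 0, 49],
    [0, 0, 49],
    [0, 0, 49],
    [0, 0, 49]
  ],
  "yaw": [0, 0, 0, 0, 0, 0, 0, 0],
  "grip_force": 10
}}

```text
t: 8.7
eef_pos: [486.0, -27.8, 255.9]
tcp_rot: [3.133, 0.235, 0.001]
ft_force: [-0.9, -0.8, 2.3]
finger_gap: 11.3
gripper_force: 10.0
```

{"name": "carry_out", "arguments": {
  "jaw": [0, 0, 0, 0, 0, 0, 0, 0, 0, 0],
  "translation": [
    [0, -5, 0],
    [0, -10, 0],
    [0, -15, -1],
    [0, -25, -3],
    [0, -35, -5],
    [0, -45, -6],
    [0, -56, -7],
    [0, -66, -7],
    [0, -76, -7],
    [0, -76, -7]
  ],
  "yaw": [0, 0, 0, 0, 0, 0, 0, 0, 0, 0]
}}

```text
t: 9.95
eef_pos: [474.1, 48.7, 262.2]
tcp_rot: [-3.132, -0.238, 0.001]
ft_force: [0.0, -0.4, 1.0]
finger_gap: 11.9
gripper_force: 10.0
```

```bash
python3 - <<'E'
from h import *
s=manip.read_state();print(s['eef_pos'],s['ft_force'])
b=grab('wrist','w5.png');a=grab('side','s5.png')
o=np.hstack([b[60:420,100:540],cv2.resize(a[120:420,200:440],(352,440))[:360]])
cv2.imwrite('pics/c5.png',o[:,:,::-1])
E
```

```text
[474.09167981  48.68460559 262.24516485] [ 0.02831981 -0.37899503  1.03361297]
```

View pics/c5.png

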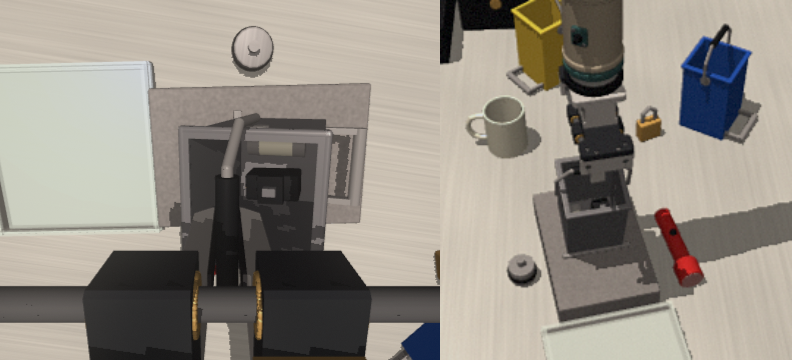

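The tilt has started: the bar is now visible at crop (345,165), the rim spans (180–330), and the spares sit on the floor by (275,180). Continuing along the arc.

{"name": "carry_out", "arguments": {
  "jaw": [0, 0, 0, 0, 0, 0, 0, 0, 0, 0, 0, 0],
  "translation": [
    [0, -10, 1],
    [0, -20, 3],
    [0, -30, 5],
    [0, -40, 7],
    [0, -47, 9],
    [0, -54, 10],
    [0, -61, 12],
    [0, -67, 14],
    [0, -74, 16],
    [0, -80, 19],
    [0, -86, 22],
    [0, -86, 22]
  ],
  "yaw": [0, 0, 0, 0, 0, 0, 0, 0, 0, 0, 0, 0]
}}

```text
t: 11.55
eef_pos: [461.4, 133.5, 240.4]
tcp_rot: [-3.132, -0.237, 0.0]
ft_force: [0.1, -0.6, 0.7]
finger_gap: 11.3
gripper_force: 10.0
```

{"name": "carry_out", "arguments": {
  "jaw": [0, 0, 0, 0, 0, 0],
  "translation": [
    [0, -6, 4],
    [0, -12, 8],
    [0, -17, 11],
    [0, -22, 16],
    [0, -27, 20],
    [0, -27, 20]
  ],
  "yaw": [0, 0, 0, 0, 0, 0]
}}

```text
t: 12.3
eef_pos: [457.6, 162.1, 220.8]
tcp_rot: [-3.13, -0.238, -0.002]
ft_force: [-2.1, 5.1, 7.1]
finger_gap: 11.3
gripper_force: 10.0
```

```bash
python3 - <<'E'
from h import *
s=manip.read_state();print(s['eef_pos'],s['ft_force'],s['wrist_torque'])
b=grab('wrist','w6.png');a=grab('side','s6.png');c=grab('top','t6.png')
o=np.hstack([b[60:420,60:500],cv2.resize(a[220:420,220:400],(324,360))])
o2=np.zeros((240,764,3),np.uint8);o2[:,:400]=cv2.resize(c[190:310,150:350],(400,240))
cv2.imwrite('pics/c6.png',np.vstack([o,o2])[:,:,::-1])
E
```

```text
[457.61997415 162.05973051 220.75588144] [-2.0726635   5.11716913  7.09442177] [1.32388312 0.47350801 0.0185386 ]
```

View pics/c6.png

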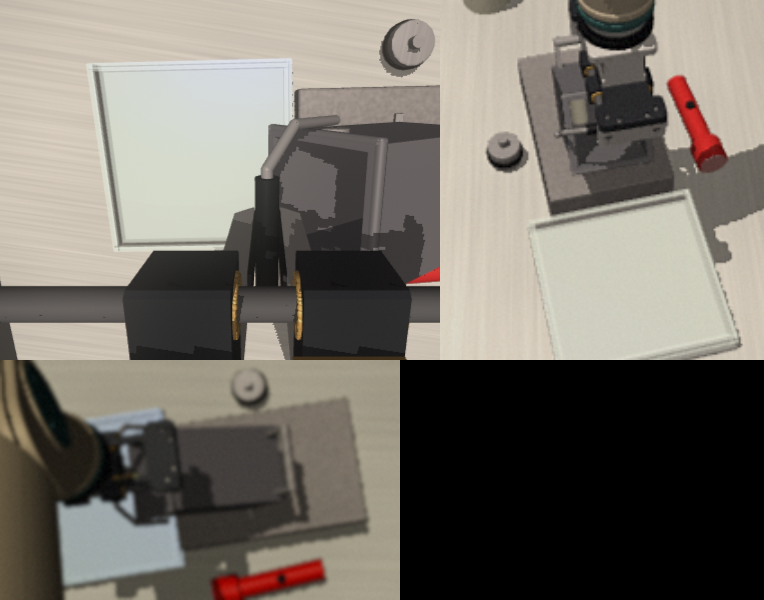

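```bash
python3 - <<'E'
from h import *
R=np.array([[np.cos(.15),-np.sin(.15),0],[np.sin(.15),np.cos(.15),0],[0,0,1]]);O=np.array([477,32,0])
def f(n,pts,r,zs,C=(0,58)):
    for u,v in pts:
        o,d=ray(n,u,v); o=R.T@(o-O);d=R.T@d
        # param in z
        for th in np.arange(.4,1.7,.05):
            b=np.array([-np.cos(th),np.sin(th)]);a=np.array([np.sin(th),np.cos(th)])
            T=np.array(C)+r*b+zs*a; p=o+d*(T[1]-o[2])/d[2]
            if abs(p[1]-T[0])<6:print(n,(u,v),round(th,2),T.round(0),'err',(p[1]-T[0]).round(1),'x',p[0].round(0))
f('wrist',[(382+60,200+60)],92,150)
f('top',[(295,246)],122,10)
E
```

```text
wrist (442, 260) 0.95 [ 68. 220.] err 4.4 x 19.0
wrist (442, 260) 1.0 [ 77. 216.] err -4.9 x 18.0
top (295, 246) 1.0 [-58. 166.] err 2.7 x -15.0
top (295, 246) 1.05 [-52. 169.] err -2.9 x -15.0
```

At c6 the tilt is about 1.0 rad, measured from the rim in the wrist view and the bar in the top view. The bail is at dead centre and pushing, so I'll unload it and let it fold into hanging tension.

{"name": "carry_out", "arguments": {
  "jaw": [0, 0, 0, 0, 0, 0],
  "translation": [
    [0, -2, -2.5],
    [0, -2, -2.5],
    [0, 2, -4.5],
    [0, 6, -6],
    [0, 8, -3.5],
    [0, 8, -3.5]
  ],
  "yaw": [0, 0, 0, 0, 0, 0],
  "grip_force": 8
}}

```text
t: 13.2
eef_pos: [459.2, 151.9, 224.7]
tcp_rot: [-3.132, -0.235, -0.002]
ft_force: [-0.4, 3.1, 5.1]
finger_gap: 11.7
gripper_force: 8.0
```

```bash
python3 - <<'E'
from h import *
R=np.array([[np.cos(.15),-np.sin(.15),0],[np.sin(.15),np.cos(.15),0],[0,0,1]]);O=np.array([477,32,0])
s=manip.read_state();print((R.T@(s['eef_pos']-O)).round(1),(R.T@s['ft_force']).round(1))
E
```

```text
[  0.3 121.2 224.7] [0.1 3.1 5.1]
```

{"name": "carry_out", "arguments": {
  "jaw": [0, 0, 0, 0],
  "translation": [
    [0, -1.2, -1.6],
    [0, -2.4, -3.2],
    [0, -2.4, -3.2],
    [0, -2.4, -3.2]
  ],
  "yaw": [0, 0, 0, 0]
}}

```text
t: 13.7
eef_pos: [458.2, 153.7, 227.1]
tcp_rot: [3.133, 0.235, -0.0]
ft_force: [-1.0, 0.5, 0.1]
finger_gap: 11.6
gripper_force: 8.0
```

{"name": "carry_out", "arguments": {
  "jaw": [0, 0, 0, 0],
  "translation": [
    [0, -1.2, -1.6],
    [0, -2.4, -3.2],
    [0, -2.4, -3.2],
    [0, -2.4, -3.2]
  ],
  "yaw": [0, 0, 0, 0]
}}

```text
t: 14.2
eef_pos: [458.0, 156.2, 230.4]
tcp_rot: [-3.133, -0.235, -0.0]
ft_force: [0.4, -0.8, -2.5]
finger_gap: 11.7
gripper_force: 8.0
```

{"name": "carry_out", "arguments": {
  "jaw": [0, 0, 0, 0, 0, 0],
  "translation": [
    [0, 2, -1.5],
    [0, 4, -3],
    [0, 6, -4],
    [0, 9, -5],
    [0, 9, -5],
    [0, 9, -5]
  ],
  "yaw": [0, 0, 0, 0, 0, 0]
}}

```text
t: 14.95
eef_pos: [459.5, 147.6, 235.6]
tcp_rot: [-3.132, -0.235, -0.001]
ft_force: [-1.5, 0.5, 0.4]
finger_gap: 11.2
gripper_force: 8.0
```

```bash
python3 - <<'E'
from h import *
R=np.array([[np.cos(.15),-np.sin(.15),0],[np.sin(.15),np.cos(.15),0],[0,0,1]]);O=np.array([477,32,0])
s=manip.read_state();print((R.T@(s['eef_pos']-O)).round(1),(R.T@s['ft_force']).round(1))
# bar in top view: bright thin band right of the dark pail, difference to first frame
im=grab('top','t7.png').astype(int);im6=cv2.imread('pics/t6.png')[:,:,::-1].astype(int)
for n,i in(('t6',im6),('t7',im)):
    g=i[235:255,275:325].mean(2).mean(0).round(0).astype(int);print(n,g.tolist())
E
```

```text
[-1.000e-01  1.169e+02  2.356e+02] [-1.4  0.7  0.4]
t6 [63, 64, 64, 63, 63, 64, 64, 64, 64, 63, 64, 64, 63, 64, 63, 62, 65, 80, 100, 111, 106, 92, 78, 70, 69, 74, 88, 103, 110, 111, 110, 111, 111, 111, 111, 111, 111, 111, 111, 111, 112, 112, 112, 112, 112, 113, 112, 112, 112, 112]
t7 [48, 48, 48, 48, 48, 48, 48, 48, 48, 48, 48, 48, 48, 48, 48, 52, 64, 80, 92, 98, 101, 108, 110, 99, 82, 67, 64, 78, 97, 108, 111, 111, 112, 112, 111, 111, 111, 112, 112, 112, 112, 113, 112, 112, 113, 113, 113, 112, 111, 113]
```

{"name": "carry_out", "arguments": {
  "jaw": [0, 0, 0, 0, 0, 0],
  "translation": [
    [0, 3, -2],
    [0, 6, -3],
    [0, 9, -4],
    [0, 11.5, -4],
    [0, 11.5, -4],
    [0, 11.5, -4]
  ],
  "yaw": [0, 0, 0, 0, 0, 0],
  "grip_force": 6
}}

```text
t: 15.75
eef_pos: [461.5, 136.7, 240.1]
tcp_rot: [-3.131, -0.235, -0.002]
ft_force: [-0.6, 1.6, 4.2]
finger_gap: 11.8
gripper_force: 6.0
```

```bash
cat > st.py <<'E'
from h import *
R=np.array([[np.cos(.15),-np.sin(.15),0],[np.sin(.15),np.cos(.15),0],[0,0,1]]);O=np.array([477,32,0])
s=manip.read_state();print((R.T@(s['eef_pos']-O)).round(1),(R.T@s['ft_force']).round(1))
im=grab('top','t_%d.png'%(s['t']*100)).astype(int)
g=im[235:255,255:325].mean(2).mean(0).round(0).astype(int);print('u255..',g.tolist())
E
python3 st.py
```

```text
[  0.3 105.8 240.1] [-0.4  1.7  4.2]
u255.. [35, 35, 34, 33, 33, 34, 35, 36, 38, 38, 38, 39, 41, 43, 44, 44, 45, 45, 45, 44, 44, 45, 44, 45, 45, 44, 45, 44, 45, 44, 44, 45, 45, 45, 45, 45, 49, 61, 78, 92, 98, 99, 102, 108, 110, 100, 80, 64, 65, 79, 98, 108, 112, 112, 111, 112, 111, 112, 111, 112, 112, 112, 113, 112, 113, 114, 113, 112, 111, 113]
```

{"name": "carry_out", "arguments": {
  "jaw": [0, 0, 0, 0, 0, 0],
  "translation": [
    [0, 3, 0],
    [0, 5, 1],
    [0, 6, 2],
    [0, 6, 3],
    [0, 6, 3],
    [0, 6, 3]
  ],
  "yaw": [0, 0, 0, 0, 0, 0],
  "grip_force": 5
}}

```text
t: 16.55
eef_pos: [462.9, 131.0, 237.4]
tcp_rot: [-3.131, -0.236, -0.004]
ft_force: [-0.4, 1.5, 6.9]
finger_gap: 11.5
gripper_force: 5.0
```

```bash
python3 st.py
```

```text
[  0.9 100.  237.4] [-0.2  1.6  6.9]
u255.. [29, 32, 33, 34, 33, 32, 31, 32, 34, 34, 35, 36, 36, 36, 37, 39, 42, 42, 43, 42, 43, 43, 43, 42, 43, 43, 43, 43, 43, 43, 43, 43, 43, 43, 42, 43, 45, 55, 72, 91, 101, 101, 100, 101, 107, 109, 98, 78, 62, 65, 85, 104, 111, 112, 111, 111, 111, 112, 112, 111, 112, 113, 112, 112, 113, 113, 113, 112, 112, 113]
```

```bash
python3 - <<'E'
from h import *
b=grab('wrist','w8.png');a=grab('side','s8.png');c=grab('top','t8.png')
o=np.zeros((600,800,3),np.uint8)
o[:340,:440]=b[40:380,160:600]
o[:340,442:800]=cv2.resize(a[225:395,230:409],(358,340),interpolation=cv2.INTER_CUBIC)
o[342:600,:480]=cv2.resize(c[205:291,195:355],(480,258),interpolation=cv2.INTER_CUBIC)
cv2.imwrite('pics/c8.png',np.clip(o[:,:,::-1]*1.3,0,255).astype(np.uint8))
E
```

```text
(no output)
```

View pics/c8.png

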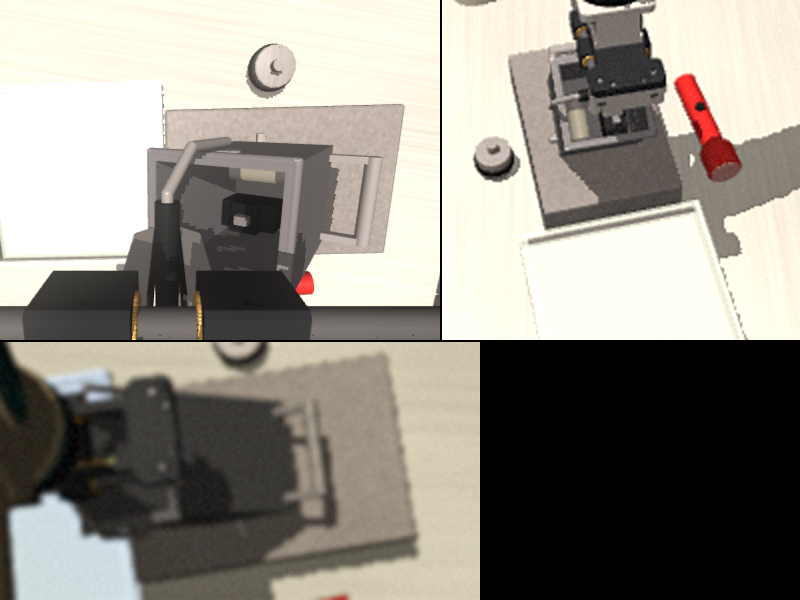

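```bash
cat > loc.py <<'E'
from h import *
R=np.array([[np.cos(.15),-np.sin(.15),0],[np.sin(.15),np.cos(.15),0],[0,0,1]]);O=np.array([477,32,0])
def px(n,u,v,x):
    o,d=ray(n,u,v); o=R.T@(o-O);d=R.T@d; return (o+d*(x-o[0])/d[0]).round(1)
E
python3 - <<'E'
from loc import *
for w,t in[((530,198),(300,225)),((530,286),(300.5,262.7))]:
    p,e=tri(ray('wrist',*w),ray('top',*t));print('bar',(R.T@(p-O)).round(1),e.round(1))
print('front rim',px('wrist',308,190,49),'back rim',px('wrist',462,200,49),'bottom back',px('wrist',492,187,45),'strip',px('wrist',422,177,55))
E
```

```text
bar [ 37.8 -71.3 117.6] 2.8
bar [-44.4 -66.9 132.8] 19.4
front rim [ 49.  113.1 174.4] back rim [ 49.   30.  225.5] bottom back [ 45.  -41.4 109.7] strip [ 55.   26.1 133.8]
```

```bash
python3 - <<'E'
from loc import *
def T(n,w,m,t):
    p,e=tri(ray(n,*w),ray(m,*t));print(n,m,(R.T@(p-O)).round(1),e.round(1))
T('wrist',(308,190),'side',(289,300));T('wrist',(462,200),'side',(284,250))
T('wrist',(530,198),'top',(300,225))
# strip check
T('wrist',(422,177),'top',(270,227))
for th in(.5,.6,.7,.8):
  a=np.array([np.sin(th),np.cos(th)]);b=np.array([-np.cos(th),np.sin(th)])
  print(th,'front rim',(150*a-4*b).round(),'back rim',(94*b+150*a).round(),'bar',(122*b+10*a).round(),'hinge',(45*b+132*a).round())
E
```

```text
wrist side [ 52.1 112.9 178.8] 5.4
wrist side [ 51.   40.5 252. ] 2.9
wrist top [ 37.8 -71.3 117.6] 2.8
wrist top [51.4  5.5 62.2] 2.2
0.5 front rim [ 75. 130.] back rim [-11. 177.] bar [-102.   67.] hinge [ 24. 137.]
0.6 front rim [ 88. 122.] back rim [  7. 177.] bar [-95.  77.] hinge [ 37. 134.]
0.7 front rim [100. 112.] back rim [ 25. 175.] bar [-87.  86.] hinge [ 51. 130.]
0.8 front rim [110. 102.] back rim [ 42. 172.] bar [-78.  94.] hinge [ 63. 124.]
```

```bash
cat > fit.py <<'E'
from loc import *
from scipy.optimize import least_squares
# pail points: x, dist behind front face, dist from bottom
PT={'fr':(49,-4,150),'br':(49,94,150),'bar+':(38,122,10),'bar-':(-38,122,10),'bb':(45,90,0),'br-':(-49,94,150),'fr-':(-49,-4,150)}
def fit(obs,x0=(.9,0,58,0)):
    C={n:cam(n) for n in('wrist','top','side')}
    def res(q):
        th,cy,cz,x=q;r=[]
        for n,k,u,v in obs:
            X,bb,aa=PT[k];p=[x+X,cy-bb*np.cos(th)+aa*np.sin(th),cz+bb*np.sin(th)+aa*np.cos(th)]
            r+=list(proj(n,R@p+O,C[n])-[u,v])
        return np.array(r)
    s=least_squares(res,x0,loss='soft_l1');print(s.x.round(2));print(res(s.x).reshape(-1,2).round(0).tolist());return s.x
E
python3 - <<'E'
from fit import *
fit([('wrist','fr',308,190),('wrist','br',462,200),('wrist','bar+',530,198),('wrist','bar-',530,286),('wrist','bb',492,187),('top','bar+',300,225),('top','bar-',300.5,262.7),('side','fr',289,300),('side','fr-',336.5,292.5)])
E
```

```text
[ 0.57 29.13 50.98 -0.15]
[[-0.0, 0.0], [0.0, 1.0], [3.0, -0.0], [-10.0, -2.0], [0.0, -1.0], [-2.0, 0.0], [2.0, -6.0], [3.0, 1.0], [2.0, 0.0]]
```

The fit shows θ = 0.57 rad with the pail's front bottom edge at y = +29. It hopped over the strip, so I'll lay it back upright, lift it over the strip, set it down behind, and repeat with the edge kept pressed down.

{"name": "carry_out", "arguments": {
  "jaw": [0, 0, 0, 0, 0, 0, 0, 0, 0, 0, 0],
  "translation": [
    [0, 5, -4],
    [0, 12, -9],
    [0, 20, -14],
    [0, 30, -20],
    [0, 42, -22],
    [0, 56, -24],
    [0, 71, -24],
    [0, 82, -23],
    [0, 92, -23],
    [0, 105, -21],
    [0, 117, -19]
  ],
  "yaw": [0, 0, 0, 0, 0, 0, 0, 0, 0, 0, 0],
  "grip_force": 8
}}

```text
t: 18.12
eef_pos: [479.7, 13.4, 255.3]
tcp_rot: [3.133, 0.235, 0.001]
ft_force: [-0.4, 1.7, 0.6]
finger_gap: 12.0
gripper_force: 8.0
```

{"name": "carry_out", "arguments": {
  "jaw": [0, 0, 0, 0, 0, 0, 0, 0],
  "translation": [
    [0, 0, 0],
    [0, 0, 0],
    [0, 0, -8],
    [0, 0, -20],
    [0, 0, -30],
    [0, 0, -34],
    [0, 0, -34],
    [0, 0, -34]
  ],
  "yaw": [0, 0, 0, 0, 0, 0, 0, 0],
  "grip_force": 20
}}

```text
t: 19.12
eef_pos: [479.0, 14.6, 289.1]
tcp_rot: [-3.132, -0.235, 0.001]
ft_force: [-0.3, 1.5, -5.2]
finger_gap: 11.0
gripper_force: 20.0
```

```bash
python3 st.py; python3 - <<'E'
from h import *
b=grab('wrist','w9.png').astype(np.float32).mean(2)
# rim: bright thin edges on row profile & column profile
print('row260',[ (i,int(b[250:270,i].mean())) for i in range(200,460,4)])
print('col',[ (j,int(b[j,270:300].mean())) for j in range(140,230,3)])
E
```

```text
[ -0.6 -17.5 289.1] [-0.   1.5 -5.2]
u255.. [90, 89, 87, 85, 84, 82, 80, 78, 76, 74, 72, 70, 68, 65, 64, 59, 55, 52, 51, 52, 53, 53, 49, 40, 30, 26, 25, 25, 23, 21, 22, 23, 24, 23, 23, 25, 29, 32, 33, 34, 37, 39, 41, 40, 42, 48, 62, 77, 82, 82, 81, 80, 81, 81, 81, 79, 78, 78, 78, 79, 80, 81, 87, 97, 105, 107, 108, 106, 106, 107]
row260 [(200, 204), (204, 204), (208, 204), (212, 203), (216, 203), (220, 203), (224, 203), (228, 203), (232, 207), (236, 110), (240, 122), (244, 119), (248, 89), (252, 48), (256, 47), (260, 57), (264, 56), (268, 55), (272, 55), (276, 53), (280, 54), (284, 41), (288, 46), (292, 45), (296, 41), (300, 41), (304, 68), (308, 69), (312, 71), (316, 26), (320, 30), (324, 35), (328, 35), (332, 30), (336, 26), (340, 52), (344, 57), (348, 55), (352, 56), (356, 59), (360, 59), (364, 60), (368, 60), (372, 113), (376, 117), (380, 94), (384, 129), (388, 129), (392, 130), (396, 133), (400, 131), (404, 111), (408, 124), (412, 124), (416, 137), (420, 138), (424, 127), (428, 193), (432, 193), (436, 194), (440, 194), (444, 194), (448, 194), (452, 194), (456, 194)]
col [(140, 187), (143, 189), (146, 176), (149, 140), (152, 143), (155, 142), (158, 142), (161, 141), (164, 141), (167, 140), (170, 140), (173, 137), (176, 139), (179, 67), (182, 63), (185, 64), (188, 68), (191, 142), (194, 129), (197, 123), (200, 123), (203, 102), (206, 98), (209, 93), (212, 85), (215, 69), (218, 68), (221, 68), (224, 86), (227, 84)]
```

{"name": "carry_out", "arguments": {
  "jaw": [0, 0, 0, 0, 0, 0, 0, 0, 0, 0, 0],
  "translation": [
    [0, 4, 0],
    [0, 12, 0],
    [0, 24, 0],
    [0, 34, 0],
    [0, 41, 0],
    [0, 43, 0],
    [0, 43, 12],
    [0, 43, 22],
    [0, 43, 29],
    [0, 43, 32.5],
    [0, 43, 32.5]
  ],
  "yaw": [0, 0, 0, 0, 0, 0, 0, 0, 0, 0, 0]
}}

```text
t: 20.6
eef_pos: [485.9, -27.9, 257.0]
tcp_rot: [-3.132, -0.236, -0.0]
ft_force: [0.0, 1.0, -1.2]
finger_gap: 11.6
gripper_force: 20.0
```

```bash
python3 - <<'E'
from h import *
from loc import *
s=manip.read_state();print((R.T@(s['eef_pos']-O)).round(1),(R.T@s['ft_force']).round(1))
b=grab('wrist','w10.png').astype(np.float32).mean(2)
r=b[250:270].mean(0);print([(i,int(r[i])) for i in range(224,256,2)],[(i,int(r[i])) for i in range(364,440,2)])
for u in(236,382):print(px('wrist',u,260,0), (R.T@(onz('wrist',u,260,205)-O)).round(1))
E
```

```text
[-2.00e-01 -6.05e+01  2.57e+02] [ 0.2  1.  -1.2]
[(224, 136), (226, 115), (228, 122), (230, 122), (232, 124), (234, 124), (236, 124), (238, 75), (240, 45), (242, 45), (244, 45), (246, 44), (248, 44), (250, 44), (252, 43), (254, 42)] [(364, 120), (366, 120), (368, 125), (370, 124), (372, 100), (374, 122), (376, 136), (378, 141), (380, 138), (382, 139), (384, 140), (386, 142), (388, 141), (390, 141), (392, 141), (394, 139), (396, 130), (398, 175), (400, 158), (402, 163), (404, 166), (406, 184), (408, 180), (410, 190), (412, 198), (414, 198), (416, 198), (418, 198), (420, 198), (422, 198), (424, 198), (426, 199), (428, 199), (430, 199), (432, 199), (434, 199), (436, 199), (438, 198)]
[  0.    2.7 198.2] [  2.2   0.7 205. ]
[  0.  -98.5 198.2] [  2.2 -97.3 205. ]
```

{"name": "carry_out", "arguments": {
  "jaw": [0, 0, 0],
  "translation": [
    [0, 0, 0],
    [0, 0, 0],
    [0, 0, 0]
  ],
  "yaw": [0, 0, 0]
}}

```text
t: 21.02
eef_pos: [485.9, -28.2, 257.0]
tcp_rot: [-3.133, -0.235, -0.0]
ft_force: [-1.2, 1.6, -1.7]
finger_gap: 11.4
gripper_force: 20.0
```

```bash
python3 - <<'E'
from loc import *
s=manip.read_state();print((R.T@(s['eef_pos']-O)).round(1),(R.T@s['ft_force']).round(1))
g=grab('wrist','w11.png');b=g.astype(np.float32).mean(2)
old=cv2.imread('pics/w3.png').astype(np.float32).mean(2)
for n,i in(('now',b),('w3',old)):
  for y in(200,230,260,290):
    r=i[y-3:y+3].mean(0);e=np.abs(np.diff(r));print(n,y,[(k,int(r[k-2]),int(r[k+3])) for k in range(210,400) if e[k]>14])
  c=i[:,300:312].mean(1);e=np.abs(np.diff(c));print('col',[(k,int(c[k-2]),int(c[k+3])) for k in range(130,260) if e[k]>14])
E
```

```text
[-2.00e-01 -6.09e+01  2.57e+02] [-0.9  1.8 -1.7]
now 200 [(220, 139, 126), (312, 131, 121), (323, 121, 101), (325, 98, 122), (326, 81, 122), (376, 101, 145), (395, 145, 185), (396, 145, 200), (397, 148, 199), (398, 132, 199)]
now 230 [(222, 141, 120), (235, 129, 47), (236, 129, 47), (261, 44, 71), (281, 70, 106), (283, 70, 91), (320, 74, 138), (321, 74, 145), (330, 139, 70), (331, 129, 69), (337, 69, 58), (362, 60, 122), (363, 59, 122), (372, 131, 98), (375, 99, 146), (395, 144, 196), (396, 146, 196), (397, 136, 196)]
now 260 [(225, 135, 123), (237, 124, 46), (238, 124, 45), (281, 56, 39), (282, 56, 38), (283, 56, 38), (314, 64, 29), (361, 58, 119), (362, 58, 120), (371, 129, 127), (373, 115, 140), (394, 139, 196), (395, 138, 197), (396, 131, 176), (398, 181, 178)]
now 290 [(227, 180, 72), (228, 180, 72), (229, 179, 71), (239, 70, 44), (311, 65, 19), (312, 65, 18), (341, 24, 91), (350, 91, 67), (371, 69, 197), (372, 67, 197), (373, 62, 197), (386, 197, 111), (387, 197, 111), (388, 197, 111)]
col [(144, 195, 142), (176, 144, 91), (190, 78, 150), (192, 92, 131), (215, 114, 71), (222, 7
[... 580 characters left out ...]
0, 146, 194)]
w3 260 [(232, 135, 119), (244, 123, 47), (245, 123, 46), (369, 57, 120), (380, 121, 140), (381, 109, 140), (389, 141, 198), (390, 130, 197), (394, 198, 167)]
w3 290 [(234, 194, 71), (235, 193, 72), (236, 194, 71), (246, 71, 45), (311, 65, 18), (312, 65, 18), (341, 24, 91), (349, 91, 67), (379, 68, 195), (380, 63, 196), (383, 195, 110), (384, 195, 110), (385, 196, 110)]
col [(144, 196, 138), (145, 194, 149), (146, 190, 149), (172, 144, 103), (173, 145, 101), (177, 103, 74), (185, 66, 112), (186, 70, 137), (187, 81, 151), (188, 117, 150), (189, 85, 141), (213, 114, 71), (221, 71, 126), (225, 126, 28), (226, 126, 27), (246, 43, 116), (247, 55, 115), (254, 114, 38), (255, 114, 38)]
```

{"name": "carry_out", "arguments": {
  "jaw": [0, 0, 0, 0, 0, 0, 0, 0],
  "translation": [
    [0, 0, -8],
    [0, 2, -10],
    [0, 6, -10],
    [0, 8, -10],
    [0, 8, -10],
    [0, 8, -4],
    [0, 8, 0],
    [0, 8, 2]
  ],
  "yaw": [0, 0, 0, 0, 0, 0, 0, 0]
}}

```text
t: 22.08
eef_pos: [487.9, -36.3, 255.9]
tcp_rot: [3.132, 0.235, 0.003]
ft_force: [-2.0, -1.9, 10.9]
finger_gap: 11.5
gripper_force: 20.0
```

{"name": "carry_out", "arguments": {
  "jaw": [0, 0, 0],
  "translation": [
    [0, 0, 1],
    [0, 0, 2],
    [0, 0, 2]
  ],
  "yaw": [0, 0, 0]
}}

```text
t: 22.45
eef_pos: [488.6, -37.7, 255.3]
tcp_rot: [3.131, 0.234, 0.007]
ft_force: [-3.1, -2.7, 12.4]
finger_gap: 11.0
gripper_force: 20.0
```

```bash
cat > rim.py <<'E'
from loc import *
s=manip.read_state();print(s['t'],(R.T@(s['eef_pos']-O)).round(1),(R.T@s['ft_force']).round(1))
b=manip.grab_frame('wrist').astype(np.float32).mean(2)
for y in(230,260):
    r=b[y-3:y+3].mean(0);e=np.abs(np.diff(r));print(y,[(k,int(r[k-2]),int(r[k+3])) for k in range(210,410) if e[k]>14])
E
python3 rim.py
```

```text
22.45 [  1.  -70.6 255.3] [-3.5 -2.2 12.4]
230 [(219, 141, 122), (231, 129, 47), (232, 129, 47), (261, 44, 72), (279, 70, 127), (280, 71, 126), (283, 123, 84), (284, 127, 83), (320, 70, 135), (321, 70, 143), (330, 143, 70), (331, 133, 70), (337, 71, 57), (359, 59, 124), (360, 59, 124), (371, 120, 135), (375, 143, 148), (376, 135, 148), (386, 144, 196), (387, 146, 196), (388, 136, 196)]
260 [(222, 138, 123), (233, 124, 46), (234, 125, 46), (235, 124, 46), (280, 57, 59), (282, 61, 39), (283, 83, 39), (302, 39, 66), (314, 64, 29), (315, 64, 31), (359, 57, 121), (370, 121, 138), (385, 140, 187), (386, 139, 197), (387, 137, 198)]
```

{"name": "carry_out", "arguments": {
  "jaw": [0.3, 0.3, 0.3, 0.3, 0.3, 0.0, 0.0, 0.0, 0.0],
  "translation": [
    [0, 1, -1.5],
    [0, 1, -1.5],
    [0, 1, -30],
    [0, 1, -30],
    [0, 1, -1.5],
    [0, 1, -1.5],
    [0, 1, -1.5],
    [0, 1, -1.5],
    [0, 1, -1.5]
  ],
  "yaw": [0, 0, 0, 0, 0, 0, 0, 0, 0],
  "grip_force": 8
}}

```text
t: 23.62
eef_pos: [487.1, -37.2, 254.5]
tcp_rot: [3.133, 0.235, 0.0]
ft_force: [0.5, -0.3, -3.5]
finger_gap: 11.7
gripper_force: 8.0
```

```bash
python3 rim.py
```

```text
23.625 [ -0.3 -69.9 254.5] [ 0.5 -0.4 -3.5]
230 [(233, 129, 47), (234, 129, 48), (280, 71, 127), (281, 71, 122), (284, 125, 56), (285, 127, 54), (320, 43, 135), (321, 42, 144), (330, 144, 52), (331, 134, 62), (332, 122, 69), (337, 69, 57), (338, 70, 57), (339, 84, 57), (361, 59, 124), (362, 60, 124), (373, 120, 129), (376, 135, 145), (377, 138, 148), (378, 129, 147), (388, 146, 198), (389, 141, 197)]
260 [(223, 140, 122), (235, 124, 46), (236, 124, 45), (361, 57, 121), (372, 119, 139), (388, 139, 198), (389, 126, 199), (398, 199, 184)]
```

{"name": "carry_out", "arguments": {
  "jaw": [0, 0, 0, 0, 0, 0, 0, 0, 0, 0, 0],
  "translation": [
    [0, -3, 0.7],
    [0, -6, 0.7],
    [0, -11, 0.3],
    [0, -17, -1.3],
    [0, -28, -4],
    [0, -38, -6],
    [0, -48, -7.5],
    [0, -58, -8.3],
    [0, -68, -8.7],
    [0, -78, -8.7],
    [0, -88, -8]
  ],
  "yaw": [0, 0, 0, 0, 0, 0, 0, 0, 0, 0, 0]
}}

```text
t: 25.05
eef_pos: [473.8, 50.6, 262.1]
tcp_rot: [-3.133, -0.235, 0.001]
ft_force: [0.1, -0.3, 1.0]
finger_gap: 11.6
gripper_force: 8.0
```

```bash
python3 st.py; python3 - <<'E'
from h import *
b=grab('wrist','w12.png').mean(2)
for y in(210,230,250):
    r=b[y-3:y+3].mean(0);e=np.abs(np.diff(r));print(y,[(k,int(r[k-2]),int(r[k+3])) for k in range(210,560) if e[k]>12])
E
```

```text
[ -0.4  18.9 262.1] [ 0.1 -0.3  1. ]
u255.. [27, 26, 26, 23, 19, 13, 13, 14, 16, 16, 18, 20, 21, 22, 21, 22, 23, 26, 34, 43, 51, 53, 51, 46, 38, 32, 30, 32, 37, 43, 49, 50, 52, 48, 40, 35, 36, 36, 33, 32, 32, 29, 27, 26, 26, 26, 27, 25, 26, 26, 30, 43, 65, 88, 101, 106, 107, 107, 106, 104, 100, 98, 101, 103, 95, 84, 80, 91, 104, 110]
210 [(254, 213, 138), (255, 206, 141), (280, 137, 117), (290, 118, 60), (291, 117, 61), (325, 47, 110), (326, 47, 119), (327, 48, 123), (336, 120, 51), (337, 114, 46), (338, 105, 46), (345, 46, 70), (370, 78, 120), (404, 126, 83), (405, 126, 83), (417, 84, 121), (418, 84, 124), (419, 81, 125), (433, 118, 133), (441, 136, 80), (442, 136, 79), (452, 79, 139), (453, 79, 135), (456, 138, 102), (458, 135, 125), (459, 92, 133), (470, 138, 193)]
230 [(254, 209, 148), (256, 212, 137), (257, 199, 140), (281, 135, 117), (290, 117, 56), (291, 117, 59), (320, 56, 129), (321, 56, 137), (322, 55, 144), (330, 139, 65), (331, 130, 55), (332, 121, 55), (344, 43, 116), (345, 43, 117), (364, 117, 64), (365, 116, 58), (366, 109, 57), (386, 74, 49), (417, 65, 121), (430, 128, 133), (431, 121, 134), (432, 109, 134), (439, 133, 80), (440, 136, 79), (450, 80, 139), (451, 81, 140), (454, 136, 101), (456, 140, 124), (457, 97, 133), (467, 142, 190), (468, 137, 189)]
250 [(257, 212, 131), (258, 206, 135), (281, 134, 112), (291, 116, 58), (292, 116, 59), (314, 55, 32), (338, 28, 42), (344, 42, 115), (345, 43, 115), (357, 115, 38), (358, 115, 34), (359, 115, 35), (376, 36, 63), (414, 29, 113), (415, 27, 119), (416, 26, 119), (430, 112, 133), (437, 134, 77), (438, 134, 77), (447, 79, 130), (448, 80, 131), (452, 130, 100), (454, 134, 124), (455, 93, 133), (465, 142, 192), (466, 136, 192)]
```

```bash
cat > fit2.py <<'E'
from loc import *
from scipy.optimize import least_squares
def fit2(obs,cz=55.5,n='wrist',v=230):
    # obs: list of (u, behind, up); lines along ledge x -> residual in the y-z plane
    L=[]
    for u,bb,aa in obs:
        o,d=ray(n,u,v);o=R.T@(o-O);d=R.T@d;L.append((o[1:],np.array([-d[2],d[1]])/np.hypot(d[1],d[2]),bb,aa))
    def res(q):
        th,cy=q;return [nn@(np.array([cy-bb*np.cos(th)+aa*np.sin(th),cz+bb*np.sin(th)+aa*np.cos(th)])-o) for o,nn,bb,aa in L]
    s=least_squares(res,(.5,0));print('theta,Cy',s.x.round(2),'res',np.round(s.fun,1));return s.x
E
python3 - <<'E'
from fit2 import *
fit2([(281,-4,150),(431,94,150)]);fit2([(281,-4,150),(431,94,150)],cz=60)
fit2([(281,-4,150),(431,94,150),(445,122,10)])
fit2([(281,-4,150),(431,94,150),(461,122,10)])
for th in(.3,.4):
  for cy in(0,20):
    a=np.array([np.sin(th),np.cos(th)]);b=np.array([-np.cos(th),np.sin(th)])
    P=lambda bb,aa:proj('wrist',R@np.array([0,*(np.array([cy,55])+bb*b+aa*a)])+O).round()
    print(th,cy,P(-4,150),P(94,150),P(90,0),P(122,10))
E
```

```text
theta,Cy [ 0.21 16.73] res [-0. -0.]
theta,Cy [ 0.33 -1.36] res [0. 0.]
theta,Cy [ 0.21 16.69] res [-0.  0.  0.]
theta,Cy [0.31 1.15] res [-0.8  0.7  0.1]
0.3 0 [287. 257.] [432. 271.] [428. 224.] [462. 228.]
0.3 20 [259. 257.] [400. 271.] [409. 224.] [442. 228.]
0.4 0 [269. 255.] [405. 273.] [428. 226.] [461. 230.]
0.4 20 [242. 255.] [373. 273.] [408. 226.] [440. 230.]
```

```bash
python3 - <<'E'
from loc import *
for th in(.2,.3):
  for cy,cz in((0,55),(10,55),(20,55),(6,61)):
    a=np.array([np.sin(th),np.cos(th)]);b=np.array([-np.cos(th),np.sin(th)])
    P=lambda n,bb,aa:proj(n,R@np.array([0,*(np.array([cy,cz])+bb*b+aa*a)])+O).round(1).tolist()
    print(th,cy,cz,'top back-bottom',P('top',90,0),'bar in/out',P('top',116,10),P('top',128,10),'W bar',P('wrist',116,10),P('wrist',128,10),'W rims',P('wrist',-4,150)[0],P('wrist',94,150)[0])
print(proj('wrist',R@np.array([0,-140,55])+O),proj('top',R@np.array([0,-140,55])+O))
for n in('w12','w8'):
  im=cv2.imread(f'pics/{n}.png')
  for u in range(416,476,3):print(u,im[226:234,u].mean(0).round().astype(int).tolist(),end=' ') if n=='w12' else None
E
```

```text
0.2 0 55 top back-bottom [309.1, 241.9] bar in/out [318.5, 240.0] [323.2, 239.3] W bar [455.3, 225.3] [467.7, 225.8] W rims 307.4 455.3
0.2 10 55 top back-bottom [305.2, 242.5] bar in/out [314.5, 240.6] [319.2, 239.8] W bar [445.6, 225.2] [457.9, 225.8] W rims 293.1 439.7
0.2 20 55 top back-bottom [301.2, 243.0] bar in/out [310.4, 241.1] [315.2, 240.4] W bar [435.8, 225.2] [448.1, 225.7] W rims 278.8 424.2
0.2 6 61 top back-bottom [306.7, 242.0] bar in/out [316.1, 240.1] [320.8, 239.3] W bar [451.6, 226.5] [464.2, 227.0] W rims 298.1 449.3
0.3 0 55 top back-bottom [308.2, 241.7] bar in/out [316.9, 239.7] [321.6, 239.0] W bar [455.6, 227.6] [468.5, 228.3] W rims 287.4 431.6
0.3 10 55 top back-bottom [304.2, 242.2] bar in/out [312.9, 240.3] [317.5, 239.5] W bar [445.5, 227.5] [458.4, 228.3] W rims 273.4 415.6
0.3 20 55 top back-bottom [300.2, 242.8] bar in/out [308.8, 240.9] [313.5, 240.1] W bar [435.5, 227.5] [448.2, 228.3] W rims 259.3 399.7
0.3 6 61 top back-bottom [305.8, 241.8] bar in/out [314.5, 239.8] [319.2, 239.0] W bar [451.7, 228.9] [464.9, 229.7] W rims 277.8 424.7
[469.65083978 219.22026225] [329.34644885 239.91544637]
416 [66, 67, 71] 419 [117, 120, 127] 422 [118, 120, 128] 425 [112, 114, 121] 428 [124, 127, 134] 431 [90, 92, 97] 434 [127, 134, 145] 437 [126, 133, 144] 440 [110, 116, 125] 443 [75, 79, 85] 446 [76, 80, 86] 449 [76, 80, 86] 452 [127, 134, 145] 455 [91, 96, 103] 458 [109, 114, 121] 461 [134, 141, 150] 464 [137, 144, 154] 467 [121, 126, 135] 470 [177, 191, 201] 473 [177, 191, 201]
```

{"name": "carry_out", "arguments": {
  "jaw": [0, 0, 0, 0, 0, 0, 0],
  "translation": [
    [0, -9, 1.5],
    [0, -19, 3.3],
    [0, -28.5, 5.5],
    [0, -38, 8.3],
    [0, -47.5, 11.6],
    [0, -56.5, 15.4],
    [0, -56.5, 15.4]
  ],
  "yaw": [0, 0, 0, 0, 0, 0, 0]
}}

```text
t: 26.02
eef_pos: [465.6, 108.4, 247.1]
tcp_rot: [-3.13, -0.238, -0.001]
ft_force: [-1.6, 1.7, 7.1]
finger_gap: 11.9
gripper_force: 8.0
```

```bash
cat > pr.py <<'E'
from loc import *
import sys
s=manip.read_state();print(s['t'],(R.T@(s['eef_pos']-O)).round(1),(R.T@s['ft_force']).round(1))
b=grab('wrist','w_%d.png'%(s['t']*100));m=b.mean(2);t=grab('top','t_%d.png'%(s['t']*100)).mean(2)
r=m[226:234].mean(0);e=np.abs(np.diff(r));print('W230',[(k,int(r[k-2]),int(r[k+3])) for k in range(230,600) if e[k]>12])
g=t[235:255].mean(0).round(0).astype(int);print('top285..',g[270:332].tolist())
for th in map(float,sys.argv[1].split(',')):
  for cy,cz in((-5,57),(8,57),(25,57)):
    a=np.array([np.sin(th),np.cos(th)]);bb=np.array([-np.cos(th),np.sin(th)])
    P=lambda n,q,z:proj(n,R@np.array([0,*(np.array([cy,cz])+q*bb+z*a)])+O).round(1).tolist()[0]
    print(th,cy,'top back-bottom',P('top',90,0),'bar',P('top',116,10),P('top',128,10),'W bar',P('wrist',116,10),P('wrist',128,10),'rims',P('wrist',-4,150),P('wrist',94,150))
E
sed -i 's/top285/top270/' pr.py; python3 pr.py .5,.7
```

```text
26.025 [2.000e-01 7.730e+01 2.471e+02] [-1.3  1.9  7.1]
W230 [(302, 216, 172), (304, 201, 125), (305, 213, 142), (307, 172, 105), (308, 117, 109), (309, 125, 116), (317, 115, 82), (320, 91, 127), (321, 83, 137), (322, 82, 144), (331, 140, 79), (332, 134, 68), (333, 125, 60), (441, 66, 111), (457, 117, 75), (458, 115, 76), (492, 79, 139), (493, 79, 139), (521, 141, 83), (522, 141, 96), (524, 88, 118), (538, 147, 195), (539, 141, 196)]
top270.. [31, 31, 31, 33, 33, 34, 35, 36, 37, 38, 39, 42, 43, 44, 44, 43, 43, 44, 43, 43, 44, 43, 44, 44, 43, 43, 43, 43, 43, 44, 46, 48, 54, 68, 84, 94, 98, 97, 97, 101, 108, 106, 92, 74, 69, 85, 103, 111, 112, 112, 112, 113, 112, 111, 112, 113, 113, 110, 111, 119, 132, 144]
0.5 -5 top back-bottom 307.3 bar 314.6 318.9 W bar 529.2 545.2 rims 336.7 492.1
0.5 8 top back-bottom 302.0 bar 309.2 313.5 W bar 514.5 530.2 rims 318.1 468.9
0.5 25 top back-bottom 295.1 bar 302.2 306.5 W bar 495.3 510.6 rims 293.7 438.6
0.7 -5 top back-bottom 303.0 bar 308.4 312.2 W bar 524.1 540.9 rims 303.7 428.4
0.7 8 top back-bottom 297.6 bar 302.9 306.7 W bar 508.5 524.8 rims 286.3 405.4
0.7 25 top back-bottom 290.6 bar 295.7 299.5 W bar 488.1 503.9 rims 263.6 375.4
```

{"name": "carry_out", "arguments": {
  "jaw": [0, 0, 0, 0, 0, 0],
  "translation": [
    [0, -2, -3],
    [0, -6, -3],
    [0, -11, -2],
    [0, -17, 1],
    [0, -24, 5],
    [0, -24, 5]
  ],
  "yaw": [0, 0, 0, 0, 0, 0]
}}

```text
t: 26.88
eef_pos: [462.3, 132.3, 242.7]
tcp_rot: [-3.13, -0.238, -0.003]
ft_force: [-2.1, 2.9, 8.1]
finger_gap: 11.5
gripper_force: 8.0
```

```bash
python3 pr.py .7,.9
```

```text
26.875 [  0.4 101.3 242.7] [-1.7  3.2  8.1]
W230 [(306, 210, 111), (307, 210, 117), (315, 116, 81), (321, 82, 136), (322, 81, 142), (332, 134, 69), (333, 126, 60), (334, 115, 58), (439, 67, 111), (440, 66, 111), (455, 119, 73), (456, 116, 74), (492, 78, 140), (493, 77, 139), (515, 138, 76), (516, 139, 91), (518, 111, 114), (519, 74, 123), (550, 140, 195), (551, 139, 195)]
top270.. [40, 42, 42, 43, 42, 42, 42, 42, 43, 43, 42, 42, 43, 43, 42, 42, 42, 42, 42, 43, 44, 50, 64, 81, 94, 100, 99, 100, 105, 110, 104, 86, 69, 64, 77, 96, 109, 112, 112, 112, 111, 111, 111, 112, 112, 111, 112, 113, 112, 113, 113, 113, 112, 111, 113, 114, 113, 111, 111, 119, 133, 145]
0.7 -5 top back-bottom 303.0 bar 308.4 312.2 W bar 556.7 574.7 rims 336.1 474.5
0.7 8 top back-bottom 297.6 bar 302.9 306.7 W bar 540.9 558.4 rims 318.5 451.0
0.7 25 top back-bottom 290.6 bar 295.7 299.5 W bar 520.2 537.1 rims 295.4 420.2
0.9 -5 top back-bottom 297.5 bar 300.6 303.7 W bar 546.1 564.0 rims 310.1 408.8
0.9 8 top back-bottom 292.1 bar 295.0 298.1 W bar 529.4 546.7 rims 293.9 386.3
0.9 25 top back-bottom 285.0 bar 287.8 290.7 W bar 507.6 524.0 rims 272.7 356.9
```

The pail hopped the strip again when I extended the bail too early. I'll recover as before. On the retry I'll keep the bail pressed on its stop until well past the balance point.

{"name": "carry_out", "arguments": {
  "jaw": [0, 0, 0, 0, 0, 0, 0, 0, 0],
  "translation": [
    [0, 14, -12],
    [0, 34, -18],
    [0, 54, -21],
    [0, 75, -22],
    [0, 95, -21],
    [0, 110, -19],
    [0, 119, -16],
    [0, 119, -16],
    [0, 119, -16]
  ],
  "yaw": [0, 0, 0, 0, 0, 0, 0, 0, 0]
}}

```text
t: 28.1
eef_pos: [480.8, 10.6, 259.5]
tcp_rot: [3.132, 0.233, 0.004]
ft_force: [-2.1, -1.2, 8.0]
finger_gap: 11.9
gripper_force: 8.0
```

{"name": "carry_out", "arguments": {
  "jaw": [0, 0, 0, 0, 0, 0, 0],
  "translation": [
    [0, 0, -3],
    [0, 0, -12],
    [0, 0, -24],
    [0, 0, -30],
    [0, 0, -30],
    [0, 0, -30],
    [0, 0, -30]
  ],
  "yaw": [0, 0, 0, 0, 0, 0, 0],
  "grip_force": 20
}}

```text
t: 28.98
eef_pos: [479.5, 11.8, 287.6]
tcp_rot: [-3.133, -0.235, 0.001]
ft_force: [0.1, -1.1, -5.1]
finger_gap: 10.7
gripper_force: 20.0
```

```bash
python3 rim.py
```

```text
28.975 [ -0.6 -20.4 287.6] [-0.1 -1.1 -5.1]
230 [(226, 207, 137), (227, 211, 140), (245, 135, 123), (257, 127, 49), (258, 127, 49), (277, 46, 70), (294, 43, 61), (320, 52, 129), (321, 52, 137), (322, 50, 146), (330, 139, 97), (331, 130, 97), (332, 121, 75), (334, 83, 67), (339, 67, 119), (351, 119, 54), (352, 119, 54), (383, 56, 119), (384, 56, 119), (393, 127, 132), (395, 112, 137)]
260 [(229, 205, 131), (230, 210, 134), (231, 212, 135), (247, 130, 122), (258, 121, 47), (259, 121, 47), (260, 121, 47), (338, 26, 43), (382, 53, 117), (393, 117, 131)]
```

{"name": "carry_out", "arguments": {
  "jaw": [0, 0, 0, 0, 0, 0, 0, 0, 0, 0, 0, 0],
  "translation": [
    [0, 4, 0],
    [0, 12, 0],
    [0, 22, 0],
    [0, 30, 0],
    [0, 34, 0],
    [0, 34, 0],
    [0, 34, 0],
    [0, 34, 10],
    [0, 34, 20],
    [0, 34, 27],
    [0, 34, 31],
    [0, 34, 32]
  ],
  "yaw": [0, 0, 0, 0, 0, 0, 0, 0, 0, 0, 0, 0]
}}

```text
t: 30.52
eef_pos: [485.7, -22.3, 257.5]
tcp_rot: [3.132, 0.234, 0.004]
ft_force: [-3.2, -0.6, 12.0]
finger_gap: 11.1
gripper_force: 20.0
```

```bash
python3 rim.py
```

```text
30.525 [  0.5 -55.  257.5] [-3.2 -0.1 12. ]
230 [(244, 137, 122), (256, 129, 47), (257, 129, 47), (276, 44, 71), (293, 60, 99), (294, 58, 98), (320, 94, 132), (321, 93, 140), (330, 140, 109), (331, 131, 90), (332, 121, 72), (333, 105, 69), (334, 88, 69), (338, 69, 123), (350, 122, 56), (351, 122, 56), (382, 59, 122), (383, 57, 122), (392, 132, 135), (394, 117, 142), (401, 143, 193)]
260 [(246, 136, 122), (258, 123, 45), (259, 123, 44), (281, 61, 29), (301, 40, 81), (314, 77, 29), (338, 27, 53), (342, 53, 78), (350, 75, 53), (381, 56, 119), (382, 56, 119), (392, 121, 141), (393, 111, 139), (400, 137, 179)]
```

{"name": "carry_out", "arguments": {
  "jaw": [0.3, 0.3, 0.3, 0.3, 0.3, 0.0, 0.0, 0.0, 0.0],
  "translation": [
    [0, 0.5, -1],
    [0, 0.5, -1],
    [0, 0.5, -30],
    [0, 0.5, -30],
    [0, 0.5, -1],
    [0, 0.5, -1],
    [0, 0.5, -1],
    [0, 0.5, -1],
    [0, 0.5, -1]
  ],
  "yaw": [0, 0, 0, 0, 0, 0, 0, 0, 0],
  "grip_force": 8
}}

```text
t: 31.7
eef_pos: [484.9, -22.4, 257.1]
tcp_rot: [3.133, 0.235, 0.0]
ft_force: [0.2, 0.6, -4.0]
finger_gap: 11.2
gripper_force: 8.0
```

{"name": "carry_out", "arguments": {
  "jaw": [0, 0, 0, 0, 0, 0, 0, 0, 0, 0],
  "translation": [
    [0, -5, 0.9],
    [0, -11, 1],
    [0, -20, -0.7],
    [0, -30, -2.3],
    [0, -40, -3.3],
    [0, -50, -3.8],
    [0, -60, -3.8],
    [0, -70, -3.3],
    [0, -80, -2.2],
    [0, -90, -0.7]
  ],
  "yaw": [0, 0, 0, 0, 0, 0, 0, 0, 0, 0]
}}

```text
t: 32.95
eef_pos: [472.5, 67.4, 259.2]
tcp_rot: [-3.132, -0.235, -0.005]
ft_force: [-0.7, -0.8, 4.7]
finger_gap: 11.5
gripper_force: 8.0
```

{"name": "carry_out", "arguments": {
  "jaw": [0, 0, 0, 0, 0, 0, 0],
  "translation": [
    [0, -10, 2.2],
    [0, -20, 4.6],
    [0, -29, 7.7],
    [0, -38.5, 11.2],
    [0, -47.5, 15.4],
    [0, -56.5, 19.7],
    [0, -56.5, 19.7]
  ],
  "yaw": [0, 0, 0, 0, 0, 0, 0]
}}

```text
t: 33.83
eef_pos: [463.7, 125.0, 238.8]
tcp_rot: [-3.13, -0.238, -0.004]
ft_force: [-0.2, 4.2, 7.7]
finger_gap: 12.1
gripper_force: 8.0
```

```bash
python3 pr.py .6,.7,.8
```

```text
33.825 [  0.7  94.  238.8] [0.5 4.2 7.7]
W230 [(314, 217, 216), (317, 203, 109), (318, 209, 115), (336, 131, 74), (337, 123, 66), (448, 66, 106), (465, 117, 80), (510, 83, 136), (511, 82, 138), (544, 140, 67), (545, 140, 69), (546, 142, 82), (548, 95, 105), (564, 148, 196), (565, 143, 196)]
top270.. [39, 41, 43, 46, 48, 49, 49, 48, 49, 48, 49, 49, 49, 48, 49, 49, 48, 49, 49, 48, 49, 48, 48, 49, 48, 48, 49, 49, 49, 49, 51, 59, 76, 92, 97, 97, 102, 109, 107, 95, 78, 68, 78, 97, 108, 111, 112, 113, 113, 112, 113, 113, 112, 112, 113, 114, 113, 111, 111, 120, 132, 145]
0.6 -5 top back-bottom 305.3 bar 311.7 315.8 W bar 553.1 570.7 rims 342.6 497.6
0.6 8 top back-bottom 300.0 bar 306.2 310.3 W bar 537.5 554.8 rims 323.9 473.4
0.6 25 top back-bottom 293.0 bar 299.2 303.2 W bar 517.2 533.9 rims 299.6 441.7
0.7 -5 top back-bottom 303.0 bar 308.4 312.2 W bar 550.4 568.4 rims 325.9 463.6
0.7 8 top back-bottom 297.6 bar 302.9 306.7 W bar 534.4 551.9 rims 308.0 439.6
0.7 25 top back-bottom 290.6 bar 295.7 299.5 W bar 513.4 530.3 rims 284.5 408.2
0.8 -5 top back-bottom 300.4 bar 304.6 308.1 W bar 545.9 564.0 rims 311.8 429.7
0.8 8 top back-bottom 295.0 bar 299.1 302.6 W bar 529.4 546.9 rims 294.6 406.1
0.8 25 top back-bottom 288.0 bar 291.9 295.3 W bar 507.8 524.6 rims 272.1 375.3
```

{"name": "carry_out", "arguments": {
  "jaw": [0, 0, 0, 0, 0],
  "translation": [
    [0, -9, 4.8],
    [0, -17.5, 10.3],
    [0, -25.5, 16],
    [0, -32, 21.5],
    [0, -32, 21.5]
  ],
  "yaw": [0, 0, 0, 0, 0]
}}

```text
t: 34.55
eef_pos: [459.0, 157.6, 217.4]
tcp_rot: [-3.128, -0.238, -0.004]
ft_force: [-1.6, 4.9, 8.7]
finger_gap: 11.8
gripper_force: 8.0
```

```bash
python3 pr.py .8,.9,1.0
```

```text
34.55 [  0.9 126.9 217.4] [-0.9  5.1  8.7]
W230 [(322, 212, 169), (323, 212, 154), (325, 193, 135), (326, 181, 135), (461, 69, 98), (563, 94, 139), (564, 94, 139), (593, 143, 196), (594, 143, 196)]
top270.. [59, 59, 59, 59, 58, 59, 59, 59, 59, 59, 59, 59, 59, 59, 59, 59, 59, 59, 59, 59, 59, 59, 59, 59, 59, 58, 58, 67, 87, 106, 112, 102, 87, 73, 68, 75, 90, 103, 110, 111, 111, 111, 112, 111, 111, 112, 112, 113, 113, 112, 113, 113, 112, 112, 113, 114, 113, 111, 112, 119, 132, 145]
0.8 -5 top back-bottom 300.4 bar 304.6 308.1 W bar 610.7 632.8 rims 358.3 510.4
0.8 8 top back-bottom 295.0 bar 299.1 302.6 W bar 592.7 614.1 rims 339.5 483.8
0.8 25 top back-bottom 288.0 bar 291.9 295.3 W bar 569.2 589.8 rims 315.1 449.1
0.9 -5 top back-bottom 297.5 bar 300.6 303.7 W bar 605.4 627.6 rims 343.7 471.4
0.9 8 top back-bottom 292.1 bar 295.0 298.1 W bar 586.9 608.4 rims 325.8 445.6
0.9 25 top back-bottom 285.0 bar 287.8 290.7 W bar 562.8 583.2 rims 302.5 411.9
1.0 -5 top back-bottom 294.3 bar 296.2 298.8 W bar 597.7 619.6 rims 332.0 434.8
1.0 8 top back-bottom 288.9 bar 290.6 293.2 W bar 578.8 599.8 rims 315.0 410.0
1.0 25 top back-bottom 281.8 bar 283.3 285.8 W bar 554.1 574.0 rims 292.7 377.5
```

```bash
python3 - <<'E'
from loc import *
im=cv2.imread('pics/w_3455.png')
print('ledge edge',proj('wrist',R@np.array([0,-140,55])+O).round(),proj('wrist',R@np.array([40,-140,55])+O).round(),'strip end',proj('wrist',R@np.array([55,4,61])+O).round())
for th,cy in((.9,-3),(.73,22)):
    a=np.array([np.sin(th),np.cos(th)]);b=np.array([-np.cos(th),np.sin(th)])
    for k,(X,q,z) in dict(fr=(49,-4,150),br=(49,94,150),bb=(45,90,0),barp=(38,122,10),bar0=(0,122,10)).items():
        p=R@np.array([X,*(np.array([cy,57])+q*b+z*a)])+O;print(th,k,'W',proj('wrist',p).round(),'S',proj('side',p).round(),'T',proj('top',p).round())
g=im.mean(2)
for y in(170,185,200,215,230,245,260):
    r=g[y-1:y+2].mean(0);e=np.abs(np.diff(r));print(y,[(k,int(r[k-2]),int(r[min(639,k+3)])) for k in range(300,637) if e[k]>12])
E
```

```text
ledge edge [597. 230.] [605. 190.] strip end [459. 174.]
0.9 fr W [342. 189.] S [293. 310.] T [219. 230.]
0.9 br W [478. 206.] S [286. 265.] T [239. 221.]
0.9 bb W [575. 192.] S [281. 253.] T [294. 223.]
0.9 barp W [625. 208.] S [283. 240.] T [299. 223.]
0.9 bar0 W [613. 263.] S [299. 238.] T [301. 239.]
0.73 fr W [330. 192.] S [293. 308.] T [214. 229.]
0.73 br W [495. 208.] S [286. 261.] T [241. 221.]
0.73 bb W [548. 191.] S [282. 261.] T [289. 224.]
0.73 barp W [597. 205.] S [284. 247.] T [296. 224.]
0.73 bar0 W [587. 257.] S [300. 244.] T [298. 240.][ WARN:0@0.291] global loadsave.cpp:275 findDecoder imread_('pics/w_3455.png'): can't open/read file: check file path/integrity
Traceback (most recent call last):
AttributeError: 'NoneType' object has no attribute 'mean'
```

```bash
python3 - <<'E'
import cv2,numpy as np,glob
f=sorted(glob.glob('pics/w_345*.png'))[-1];g=cv2.imread(f).mean(2)
for y in(180,195,210,225,240,255,270):
    r=g[y-1:y+2].mean(0);e=np.abs(np.diff(r));print(y,[(k,int(r[k-2]),int(r[min(639,k+3)])) for k in range(300,637) if e[k]>12])
E
```

```text
180 [(347, 208, 158), (349, 216, 71), (350, 199, 72), (351, 198, 111), (353, 93, 147), (354, 71, 151), (355, 72, 147), (449, 145, 131), (450, 145, 156), (451, 143, 157), (452, 90, 157), (459, 154, 139), (602, 139, 195), (603, 139, 194)]
195 [(337, 214, 113), (338, 214, 108), (353, 101, 137), (570, 100, 143), (599, 141, 197), (600, 142, 197)]
210 [(337, 212, 102), (338, 212, 106), (353, 138, 74), (354, 131, 68), (355, 122, 68), (472, 97, 118), (484, 96, 59), (561, 95, 125), (633, 155, 189)]
225 [(327, 212, 121), (328, 212, 125), (329, 209, 133), (342, 135, 71), (343, 127, 68), (344, 116, 68), (352, 77, 99), (457, 67, 104), (564, 94, 137), (565, 94, 138), (593, 140, 193), (594, 141, 196), (595, 141, 196), (605, 196, 53), (606, 196, 59), (607, 195, 69), (630, 147, 197)]
240 [(320, 212, 138), (321, 212, 146), (322, 212, 152), (330, 150, 118), (331, 144, 195), (332, 136, 211), (333, 122, 210), (334, 105, 179), (336, 195, 82), (337, 211, 77), (338, 210, 91), (340, 106, 102), (413, 94, 58), (414, 94, 57), (460, 62, 97), (561, 94, 138), (562, 94, 137), (591, 139, 194), (592, 139, 194), (602, 193, 53), (603, 193, 61), (604, 192, 71), (626, 149, 196), (627, 146, 196)]
255 [(313, 211, 50), (314, 210, 51), (315, 211, 51), (339, 42, 96), (341, 49, 99), (412, 94, 56), (413, 94, 57), (433, 56, 22), (458, 20, 97), (459, 20, 97), (559, 94, 140), (589, 141, 200), (590, 138, 200), (599, 199, 53), (600, 199, 62), (601, 198, 73), (623, 147, 194)]
270 [(300, 206, 150), (301, 192, 137), (303, 174, 115), (304, 155, 104), (314, 99, 46), (315, 93, 47), (339, 38, 95), (340, 36, 95), (358, 70, 95), (411, 93, 56), (412, 94, 56), (431, 56, 21), (432, 56, 20), (440, 21, 61), (457, 49, 97), (556, 94, 137), (557, 94, 136), (586, 135, 199), (587, 136, 199), (596, 198, 54), (597, 198, 64), (619, 149, 199), (620, 146, 198)]
```

θ ≈ 0.91 with the edge still behind the strip: the bar is at wrist (612,255), against a prediction of (613,263). Now I'll extend the bail into tension.

{"name": "carry_out", "arguments": {
  "jaw": [0, 0, 0, 0, 0],
  "translation": [
    [0, -0.9, -1.2],
    [0, -1.9, -2.4],
    [0, -2.8, -3.6],
    [0, -3.2, -4],
    [0, -3.2, -4]
  ],
  "yaw": [0, 0, 0, 0, 0]
}}

```text
t: 35.28
eef_pos: [457.5, 156.6, 220.1]
tcp_rot: [3.132, 0.234, -0.002]
ft_force: [0.9, -1.9, -2.5]
finger_gap: 11.7
gripper_force: 8.0
```

```bash
cat > bar.py <<'E'
from loc import *
s=manip.read_state();print(s['t'],(R.T@(s['eef_pos']-O)).round(1),(R.T@s['ft_force']).round(1))
t=manip.grab_frame('top');cv2.imwrite('pics/tl.png',t[:,:,::-1]);print('top265..',t.mean(2)[235:255].mean(0).round().astype(int)[265:320].tolist())
w=manip.grab_frame('wrist').mean(2);r=w[253:258].mean(0);e=np.abs(np.diff(r));print('W255',[(k,int(r[k-2]),int(r[min(639,k+3)])) for k in range(300,637) if e[k]>12])
for th in(.9,1.0,1.1,1.2,1.3,1.4,1.5,1.6):
    a=np.array([np.sin(th),np.cos(th)]);b=np.array([-np.cos(th),np.sin(th)])
    P=lambda n,q,z:proj(n,R@np.array([0,*(np.array([-3,57])+q*b+z*a)])+O).round().astype(int).tolist()
    print(th,'bar T',P('top',122,10)[0],'W',P('wrist',122,10),'br W',P('wrist',94,150),end='; ')
E
python3 bar.py
```

```text
35.275 [ -0.7 126.1 220.1] [ 0.6 -2.  -2.5]
top265.. [57, 58, 58, 58, 57, 58, 58, 58, 58, 58, 58, 58, 58, 58, 58, 58, 58, 58, 58, 58, 57, 58, 58, 58, 58, 58, 58, 59, 59, 58, 56, 57, 70, 91, 108, 110, 100, 84, 72, 68, 77, 93, 107, 111, 112, 111, 111, 112, 112, 112, 112, 112, 113, 112, 113]
W255 [(313, 211, 50), (314, 211, 50), (315, 211, 50), (338, 43, 68), (341, 55, 96), (342, 67, 96), (410, 93, 56), (428, 56, 22), (429, 56, 22), (457, 21, 99), (458, 22, 99), (552, 93, 147), (553, 93, 146), (584, 140, 196), (585, 142, 196), (591, 196, 54), (592, 196, 63), (593, 195, 74), (614, 150, 196), (615, 145, 196)]
0.9 bar T 301 W [609, 258] br W [465, 297]; 1.0 bar T 297 W [602, 261] br W [429, 292]; 1.1 bar T 292 W [591, 263] br W [397, 286]; 1.2 bar T 287 W [578, 265] br W [368, 279]; 1.3 bar T 281 W [563, 267] br W [344, 272]; 1.4 bar T 276 W [546, 268] br W [324, 266]; 1.5 bar T 271 W [527, 268] br W [308, 259]; 1.6 bar T 265 W [508, 267] br W [296, 253];
```

{"name": "carry_out", "arguments": {
  "jaw": [0, 0, 0, 0, 0, 0],
  "translation": [
    [0, 0, 0],
    [0, -0.6, -0.8],
    [0, -1, -1.3],
    [0, -1, -1.3],
    [0, -1, -1.3],
    [0, -1, -1.3]
  ],
  "yaw": [0, 0, 0, 0, 0, 0],
  "grip_force": 5
}}

```text
t: 36.12
eef_pos: [457.9, 158.9, 222.1]
tcp_rot: [-3.132, -0.236, -0.001]
ft_force: [-0.2, 1.0, 0.9]
finger_gap: 11.8
gripper_force: 5.0
```

```bash
python3 bar.py
```

```text
36.125 [  0.  128.3 222.1] [-0.   1.   0.9]
top265.. [55, 55, 54, 55, 54, 54, 55, 54, 54, 55, 54, 55, 55, 55, 55, 54, 54, 54, 54, 54, 55, 54, 54, 55, 55, 53, 53, 59, 70, 85, 101, 110, 109, 98, 82, 69, 67, 79, 93, 105, 110, 112, 112, 111, 111, 111, 112, 111, 112, 112, 112, 112, 113, 112, 112]
W255 [(313, 211, 49), (314, 211, 50), (315, 211, 50), (338, 42, 62), (342, 61, 92), (407, 88, 55), (416, 54, 23), (452, 22, 102), (453, 22, 101), (471, 118, 88), (533, 90, 135), (534, 90, 136), (570, 139, 60), (571, 138, 71), (591, 150, 197), (592, 146, 197)]
0.9 bar T 301 W [610, 258] br W [467, 297]; 1.0 bar T 297 W [602, 261] br W [432, 291]; 1.1 bar T 292 W [592, 264] br W [399, 285]; 1.2 bar T 287 W [579, 266] br W [371, 279]; 1.3 bar T 281 W [564, 267] br W [347, 272]; 1.4 bar T 276 W [547, 268] br W [327, 266]; 1.5 bar T 271 W [529, 268] br W [311, 260]; 1.6 bar T 265 W [509, 268] br W [299, 253];
```

{"name": "carry_out", "arguments": {
  "jaw": [0, 0, 0, 0, 0, 0],
  "translation": [
    [0, 3, 0],
    [0, 7, 0],
    [0, 11, 1],
    [0, 12, 4],
    [0, 11, 6],
    [0, 11, 6]
  ],
  "yaw": [0, 0, 0, 0, 0, 0],
  "grip_force": 10
}}

```text
t: 36.98
eef_pos: [461.1, 151.8, 218.1]
tcp_rot: [-3.126, -0.238, -0.009]
ft_force: [-1.9, 7.4, 14.2]
finger_gap: 11.6
gripper_force: 10.0
```

```bash
python3 bar.py
```

```text
36.975 [  2.2 120.8 218.1] [-0.8  7.6 14.2]
top265.. [52, 52, 52, 52, 52, 52, 53, 52, 52, 52, 52, 52, 52, 52, 52, 52, 52, 52, 52, 52, 52, 52, 52, 52, 52, 52, 52, 53, 59, 71, 85, 96, 105, 110, 107, 93, 78, 67, 69, 84, 101, 110, 112, 112, 112, 111, 112, 112, 112, 112, 112, 113, 112, 112, 113]
W255 [(313, 211, 49), (314, 211, 48), (339, 41, 79), (341, 40, 88), (407, 85, 53), (412, 53, 23), (456, 20, 104), (457, 20, 104), (476, 115, 85), (529, 86, 137), (530, 86, 137), (567, 134, 61), (568, 132, 72), (571, 65, 104), (588, 149, 197), (589, 145, 197)]
0.9 bar T 301 W [605, 264] br W [455, 304]; 1.0 bar T 297 W [596, 267] br W [420, 298]; 1.1 bar T 292 W [586, 270] br W [387, 292]; 1.2 bar T 287 W [572, 272] br W [359, 285]; 1.3 bar T 281 W [557, 273] br W [335, 278]; 1.4 bar T 276 W [540, 274] br W [315, 271]; 1.5 bar T 271 W [521, 274] br W [300, 265]; 1.6 bar T 265 W [501, 274] br W [288, 258];
```

{"name": "carry_out", "arguments": {
  "jaw": [0, 0, 0, 0, 0, 0, 0, 0, 0, 0, 0, 0],
  "translation": [
    [0, 8, -10],
    [0, 28, -25],
    [0, 50, -37],
    [0, 72, -45],
    [0, 94, -50],
    [0, 116, -54],
    [0, 134, -62],
    [0, 144, -70],
    [0, 160, -70],
    [0, 168, -70],
    [0, 168, -70],
    [0, 168, -70]
  ],
  "yaw": [0, 0, 0, 0, 0, 0, 0, 0, 0, 0, 0, 0],
  "grip_force": 18
}}

```text
t: 38.58
eef_pos: [484.1, -17.9, 285.5]
tcp_rot: [-3.132, -0.236, 0.001]
ft_force: [-0.7, 1.0, -5.8]
finger_gap: 11.3
gripper_force: 18.0
```

```bash
python3 rim.py
```

```text
38.575 [ -0.4 -50.4 285.5] [-0.6  1.1 -5.8]
230 [(232, 142, 119), (244, 127, 48), (245, 126, 48), (279, 44, 64), (287, 64, 105), (318, 108, 117), (331, 105, 70), (332, 91, 70), (337, 70, 124), (338, 70, 124), (356, 119, 53), (357, 117, 52), (377, 55, 124), (389, 120, 150), (390, 108, 146), (396, 142, 132), (397, 135, 121), (400, 138, 193)]
260 [(234, 135, 116), (246, 123, 46), (247, 123, 46), (293, 39, 119), (294, 38, 118), (306, 118, 36), (307, 119, 38), (339, 27, 63), (347, 77, 106), (355, 107, 49), (356, 108, 50), (375, 51, 121), (376, 52, 121), (388, 115, 146), (396, 130, 116), (399, 137, 195), (400, 130, 195)]
```

{"name": "carry_out", "arguments": {
  "jaw": [0, 0, 0, 0, 0, 0, 0, 0],
  "translation": [
    [0, 5, 0],
    [0, 10, 0],
    [0, 10, 4],
    [0, 10, 14],
    [0, 10, 22],
    [0, 10, 26],
    [0, 10, 29],
    [0, 10, 31]
  ],
  "yaw": [0, 0, 0, 0, 0, 0, 0, 0]
}}

```text
t: 39.62
eef_pos: [486.0, -28.5, 254.7]
tcp_rot: [-3.133, -0.235, -0.001]
ft_force: [0.0, 0.3, -4.8]
finger_gap: 11.2
gripper_force: 18.0
```

```bash
python3 rim.py
```

```text
39.625 [-1.000e-01 -6.120e+01  2.547e+02] [ 0.1  0.3 -4.8]
230 [(233, 140, 120), (245, 127, 48), (246, 127, 47), (281, 45, 66), (287, 66, 108), (288, 66, 101), (318, 115, 117), (331, 107, 71), (332, 93, 71), (333, 82, 71), (336, 71, 117), (337, 71, 118), (357, 119, 53), (358, 112, 53), (377, 55, 126), (378, 55, 126), (390, 119, 152), (391, 107, 151), (397, 146, 187), (398, 141, 196), (399, 133, 196)]
260 [(235, 135, 117), (247, 123, 46), (248, 123, 45), (294, 39, 120), (295, 39, 120), (307, 120, 39), (308, 120, 39), (339, 27, 64), (342, 60, 90), (357, 112, 50), (358, 112, 50), (376, 52, 122), (377, 53, 122), (389, 112, 150), (397, 136, 181)]
```

{"name": "carry_out", "arguments": {
  "jaw": [0, 0, 0],
  "translation": [
    [0, 0, 3],
    [0, 0, 5.5],
    [0, 0, 5.5]
  ],
  "yaw": [0, 0, 0]
}}

```text
t: 40.05
eef_pos: [485.7, -28.6, 249.1]
tcp_rot: [-3.133, -0.235, 0.001]
ft_force: [0.1, -0.1, -5.7]
finger_gap: 11.4
gripper_force: 18.0
```

{"name": "carry_out", "arguments": {
  "jaw": [0, 0, 0],
  "translation": [
    [0, 0, 2],
    [0, 0, 4],
    [0, 0, 4]
  ],
  "yaw": [0, 0, 0]
}}

```text
t: 40.42
eef_pos: [486.5, -28.8, 245.6]
tcp_rot: [3.132, 0.235, 0.002]
ft_force: [0.5, -0.8, -2.2]
finger_gap: 11.3
gripper_force: 18.0
```

{"name": "carry_out", "arguments": {
  "jaw": [0.3, 0.3, 0.3, 0.3, 0.3, 0.0, 0.0, 0.0],
  "translation": [
    [0, 0, 0],
    [0, 0, 0],
    [0, 0, -35],
    [0, 0, -35],
    [0, 0, -10.3],
    [0, 0, -10.3],
    [0, 0, -10.3],
    [0, 0, -10.3]
  ],
  "yaw": [0, 0, 0, 0, 0, 0, 0, 0],
  "grip_force": 10
}}

```text
t: 41.42
eef_pos: [485.9, -28.6, 255.7]
tcp_rot: [3.133, 0.235, 0.0]
ft_force: [0.3, -0.3, -3.4]
finger_gap: 11.4
gripper_force: 10.0
```

```bash
python3 rim.py
```

```text
41.425 [ -0.3 -61.3 255.7] [ 0.2 -0.3 -3.4]
230 [(240, 137, 118), (252, 127, 46), (253, 127, 46), (291, 45, 70), (320, 70, 125), (321, 70, 133), (330, 131, 103), (332, 112, 73), (333, 96, 70), (334, 86, 70), (337, 73, 125), (338, 70, 126), (356, 125, 53), (357, 125, 53), (358, 125, 53), (377, 55, 125), (378, 56, 125), (390, 113, 146), (395, 146, 192), (396, 140, 195), (397, 130, 195)]
260 [(242, 136, 117), (253, 123, 44), (254, 123, 44), (255, 123, 44), (309, 64, 38), (338, 28, 49), (356, 75, 50), (376, 52, 122), (377, 51, 122), (388, 120, 142), (394, 139, 196), (395, 137, 196), (396, 127, 185)]
```

{"name": "carry_out", "arguments": {
  "jaw": [0, 0, 0, 0, 0, 0, 0, 0, 0, 0, 0],
  "translation": [
    [0, -8, 0.9],
    [0, -16, 0.8],
    [0, -26, -0.9],
    [0, -36, -2.5],
    [0, -46, -3.6],
    [0, -56, -4.2],
    [0, -66, -4.3],
    [0, -76, -3.8],
    [0, -86, -2.7],
    [0, -96, -1.2],
    [0, -106, 1]
  ],
  "yaw": [0, 0, 0, 0, 0, 0, 0, 0, 0, 0, 0]
}}

```text
t: 42.85
eef_pos: [469.9, 76.9, 254.4]
tcp_rot: [-3.133, -0.235, 0.0]
ft_force: [0.0, -1.8, -1.3]
finger_gap: 11.5
gripper_force: 10.0
```

{"name": "carry_out", "arguments": {
  "jaw": [0, 0, 0, 0, 0, 0, 0, 0, 0],
  "translation": [
    [0, -10, 2.5],
    [0, -19, 5.5],
    [0, -28.5, 9.1],
    [0, -37.5, 13.2],
    [0, -46.5, 17.7],
    [0, -55.5, 22.5],
    [0, -64, 28],
    [0, -72, 33.8],
    [0, -79.5, 40]
  ],
  "yaw": [0, 0, 0, 0, 0, 0, 0, 0, 0]
}}

```text
t: 43.98
eef_pos: [458.1, 154.8, 214.0]
tcp_rot: [3.132, 0.235, -0.0]
ft_force: [0.7, -2.0, -1.0]
finger_gap: 11.5
gripper_force: 10.0
```

```bash
python3 bar.py
```

```text
43.975 [ -0.3 124.3 214. ] [ 0.4 -2.1 -1. ]
top265.. [70, 70, 70, 69, 70, 70, 70, 70, 69, 70, 70, 70, 69, 70, 69, 69, 70, 70, 69, 70, 70, 70, 70, 69, 69, 69, 74, 86, 102, 111, 106, 93, 81, 73, 69, 75, 89, 104, 110, 111, 111, 111, 111, 111, 111, 111, 112, 111, 111, 112, 112, 112, 112, 112, 112]
W255 [(313, 205, 47), (314, 205, 47), (315, 205, 48), (337, 41, 66), (341, 64, 107), (342, 66, 106), (377, 105, 62), (378, 105, 61), (402, 79, 118), (409, 110, 101), (411, 100, 104), (559, 104, 138), (560, 104, 136), (589, 136, 192), (590, 136, 140), (592, 171, 51), (593, 189, 58), (594, 192, 68), (617, 146, 190), (618, 141, 190)]
0.9 bar T 301 W [615, 261] br W [467, 302]; 1.0 bar T 297 W [607, 264] br W [430, 296]; 1.1 bar T 292 W [597, 266] br W [396, 290]; 1.2 bar T 287 W [583, 268] br W [367, 283]; 1.3 bar T 281 W [568, 270] br W [342, 276]; 1.4 bar T 276 W [550, 271] br W [321, 269]; 1.5 bar T 271 W [531, 271] br W [305, 262]; 1.6 bar T 265 W [511, 271] br W [293, 255];
```

The pail is tilted about 1.05 rad, hanging from the bail in tension, with its edge behind the strip: bar at wrist (605,255) and top u = 294.5. Now I'll lower it to lie down.

{"name": "carry_out", "arguments": {
  "jaw": [0, 0, 0, 0, 0, 0, 0, 0, 0, 0, 0],
  "translation": [
    [0, -6, 4],
    [0, -12, 8],
    [0, -18, 15],
    [0, -24, 22],
    [0, -29, 28],
    [0, -34, 35],
    [0, -39, 41],
    [0, -43, 47],
    [0, -48, 54],
    [0, -52, 62],
    [0, -56, 69]
  ],
  "yaw": [0, 0, 0, 0, 0, 0, 0, 0, 0, 0, 0]
}}

```text
t: 45.45
eef_pos: [449.9, 212.5, 145.7]
tcp_rot: [-3.13, -0.236, -0.002]
ft_force: [-2.6, 3.6, 5.5]
finger_gap: 11.4
gripper_force: 10.0
```

```bash
python3 bar.py
```

```text
45.45 [  0.2 182.5 145.7] [-2.1  4.   5.5]
top265.. [56, 64, 80, 82, 62, 34, 19, 18, 31, 56, 83, 102, 108, 109, 108, 109, 109, 109, 109, 109, 109, 110, 110, 110, 109, 109, 108, 108, 109, 110, 110, 110, 111, 112, 111, 111, 110, 110, 108, 109, 109, 109, 109, 110, 109, 109, 110, 110, 110, 110, 110, 110, 111, 111, 111]
W255 [(314, 198, 49), (315, 198, 49), (337, 46, 197), (338, 45, 197), (339, 44, 197), (369, 196, 70), (370, 196, 71), (371, 196, 70), (381, 70, 82), (383, 70, 107), (384, 57, 118), (395, 100, 117)]
0.9 bar T 301 W [854, 308] br W [759, 405]; 1.0 bar T 297 W [852, 314] br W [679, 389]; 1.1 bar T 292 W [845, 319] br W [608, 372]; 1.2 bar T 287 W [832, 323] br W [546, 355]; 1.3 bar T 281 W [815, 327] br W [494, 339]; 1.4 bar T 276 W [792, 329] br W [451, 323]; 1.5 bar T 271 W [764, 329] br W [418, 309]; 1.6 bar T 265 W [733, 328] br W [391, 296];
```

{"name": "carry_out", "arguments": {
  "jaw": [0.3, 0.3, 0.3, 0.3, 0.4, 0.5, 0.5],
  "translation": [
    [0, 0, -0.5],
    [0, 0, -0.5],
    [0, 0, -30],
    [0, 0, -75],
    [0, 40, -95],
    [0, 90, -95],
    [0, 90, -95]
  ],
  "yaw": [0, 0, 0, 0, 0, 0, 0]
}}

```text
t: 46.42
eef_pos: [463.8, 116.2, 241.0]
tcp_rot: [3.131, 0.222, 0.001]
ft_force: [0.4, 0.2, 0.2]
finger_gap: 46.8
gripper_force: 0.0
```

```bash
cat > lie.py <<'E'
from loc import *
s=manip.read_state();print(s['t'],(R.T@(s['eef_pos']-O)).round(1),(R.T@s['ft_force']).round(1))
t=manip.grab_frame('top');cv2.imwrite('pics/tl.png',t[:,:,::-1]);w=manip.grab_frame('wrist');cv2.imwrite('pics/wl.png',w[:,:,::-1]);cv2.imwrite('pics/sl.png',manip.grab_frame('side')[:,:,::-1])
g=t.mean(2)[225:260];print('top',[int(x) for x in g[8:26].mean(0)[235:290]])
for y in(200,230,260,300):
    r=w.mean(2)[y-2:y+3].mean(0);e=np.abs(np.diff(r));print('W',y,[(k,int(r[k-2]),int(r[min(639,k+3)])) for k in range(200,637) if e[k]>12])
for cy in(-10,0,10):
    P=lambda n,x,y,z:proj(n,R@np.array([x,y,z])+O).round().astype(int).tolist()
    print(cy,'bar T',P('top',0,cy+10,181),'W bar',P('wrist',0,cy+4,181),P('wrist',0,cy+16,181),'bottom edge',P('wrist',40,cy,151),'mouth',P('wrist',40,cy+150,148))
E
python3 lie.py
```

```text
46.425 [ -0.4  85.2 241. ] [0.4 0.1 0.2]
top [22, 25, 29, 31, 30, 26, 33, 50, 66, 71, 61, 48, 43, 44, 45, 45, 46, 45, 45, 46, 48, 50, 46, 43, 43, 41, 39, 47, 56, 56, 54, 70, 86, 81, 54, 28, 16, 21, 39, 67, 94, 107, 110, 110, 109, 109, 110, 110, 110, 110, 110, 111, 111, 110, 110]
W 200 [(203, 213, 162), (204, 212, 150), (205, 204, 147), (214, 124, 190), (215, 113, 210), (216, 119, 214), (217, 135, 214), (240, 214, 131), (241, 214, 137), (245, 131, 76), (246, 137, 77), (247, 140, 126), (249, 104, 137), (416, 133, 104), (541, 140, 195), (542, 142, 195)]
W 230 [(213, 56, 213), (214, 54, 212), (215, 54, 213), (242, 212, 127), (243, 212, 135), (248, 135, 73), (249, 137, 121), (251, 106, 131), (412, 128, 80), (414, 128, 74), (423, 73, 115), (424, 73, 125), (425, 68, 134), (439, 149, 133), (441, 135, 137), (537, 140, 198), (538, 141, 198)]
W 260 [(200, 212, 58), (201, 212, 56), (202, 212, 57), (216, 52, 211), (217, 51, 212), (218, 50, 211), (244, 211, 124), (245, 211, 130), (250, 130, 69), (251, 131, 117), (253, 107, 127), (410, 125, 72), (411, 124, 72), (421, 72, 113), (422, 72, 124), (423, 65, 133), (437, 149, 136), (439, 133, 140), (533, 139, 200), (534, 137, 201)]
W 300 [(242, 111, 73), (243, 108, 73), (270, 72, 35), (271, 71, 34), (284, 33, 122), (285, 33, 122), (368, 85, 26), (369, 85, 26), (381, 26, 82), (382, 26, 83), (383, 26, 83), (411, 76, 96), (414, 96, 57), (415, 99, 54), (435, 82, 195), (436, 78, 195), (437, 73, 195)]
-10 bar T [270, 242] W bar [467, 259] [449, 259] bottom edge [461, 196] mouth [263, 196]
0 bar T [265, 243] W bar [452, 259] [435, 259] bottom edge [448, 196] mouth [249, 196]
10 bar T [261, 243] W bar [438, 259] [421, 259] bottom edge [435, 196] mouth [236, 196]
```

```bash
python3 - <<'E'
from loc import *
c=cv2.imread('pics/tl.png').mean(2);w=cv2.imread('pics/wl.png').mean(2)
# bar in top: per-row peak location near u 262..272
for v in range(215,275,4):
    r=c[v-1:v+2].mean(0)[255:282];print(v,255+int(r[5:20].argmax())+5,int(r[5:20].max()),[int(x) for x in r[4:24:1]])
for v in(190,200,210,220,270,280,290):
    r=w[v-1:v+2].mean(0);e=np.abs(np.diff(r));print('W',v,[(k,int(r[k-2]),int(r[k+3])) for k in range(380,470) if e[k]>10])
for w_,t_ in(((430,260),(267.5,243)),):
    p,e=tri(ray('wrist',*w_),ray('top',*t_));print((R.T@(p-O)).round(1),e)
E
```

```text
215 262 151 [133, 146, 149, 151, 150, 149, 148, 149, 148, 151, 147, 142, 134, 129, 124, 113, 106, 102, 93, 94]
219 262 117 [49, 82, 109, 117, 111, 105, 106, 106, 109, 109, 108, 105, 107, 108, 111, 111, 110, 110, 108, 108]
223 269 110 [41, 65, 96, 108, 108, 109, 108, 110, 109, 110, 110, 108, 110, 108, 107, 110, 109, 109, 111, 111]
227 274 109 [41, 42, 63, 82, 93, 104, 108, 94, 70, 71, 85, 91, 95, 103, 108, 109, 109, 106, 106, 107]
231 274 105 [44, 40, 52, 56, 49, 53, 79, 98, 79, 39, 17, 19, 30, 55, 87, 105, 110, 109, 109, 108]
235 274 102 [44, 42, 43, 53, 54, 46, 54, 76, 84, 56, 25, 14, 17, 35, 73, 102, 112, 113, 111, 111]
239 267 97 [45, 44, 41, 54, 64, 54, 55, 80, 97, 81, 42, 17, 13, 19, 39, 74, 102, 111, 111, 110]
243 267 97 [44, 40, 37, 42, 55, 55, 52, 76, 97, 93, 61, 28, 15, 15, 25, 52, 86, 103, 109, 109]
247 268 99 [40, 39, 35, 39, 55, 66, 54, 54, 79, 99, 85, 46, 18, 13, 20, 45, 79, 101, 109, 110]
251 269 85 [35, 35, 39, 46, 49, 50, 40, 38, 53, 78, 85, 61, 29, 15, 17, 32, 64, 94, 107, 107]
255 262 70 [56, 59, 67, 70, 64, 50, 41, 39, 44, 54, 63, 57, 31, 19, 15, 17, 35, 68, 95, 10
[... 635 characters left out ...]
145)]
W 220 [(414, 129, 74), (415, 130, 75), (424, 75, 119), (425, 69, 128), (426, 75, 137), (440, 148, 134), (442, 133, 136)]
W 270 [(383, 105, 75), (384, 105, 74), (387, 79, 87), (393, 87, 104), (398, 104, 123), (410, 123, 71), (411, 124, 71), (421, 71, 120), (422, 66, 130), (423, 74, 138), (436, 150, 131), (437, 145, 136), (438, 136, 137)]
W 280 [(385, 94, 76), (403, 70, 86), (406, 83, 70), (420, 70, 115), (421, 71, 126), (422, 65, 135), (423, 83, 142), (435, 151, 134), (437, 137, 139)]
W 290 [(387, 94, 69), (401, 69, 117), (403, 75, 110), (405, 102, 120), (408, 110, 69), (409, 117, 60), (410, 120, 57), (436, 81, 141), (437, 77, 142), (453, 143, 155)]
[ -2.5  10.4 164.4] 9.854339381746183
```

{"name": "carry_out", "arguments": {
  "jaw": [0.5, 0.5, 0.5, 0.5, 0.0, 0.0, 0.0, 0.0],
  "translation": [
    [0, 40, 0],
    [0, 71, 5],
    [0, 71, 40],
    [0, 71, 61],
    [0, 71, 61],
    [0, 71, 61],
    [0, 71, 61],
    [0, 71, 61]
  ],
  "yaw": [0, 0, 0, 0, 0, 0, 0, 0],
  "grip_force": 15
}}

```text
t: 47.58
eef_pos: [474.6, 50.4, 180.4]
tcp_rot: [3.132, 0.235, 0.003]
ft_force: [-0.6, -1.9, 0.2]
finger_gap: 11.3
gripper_force: 15.0
```

```bash
python3 lie.py | head -1
```

```text
47.575 [  0.4  18.5 180.4] [-0.9 -1.8  0.2]
```

{"name": "carry_out", "arguments": {
  "jaw": [0, 0, 0, 0, 0],
  "translation": [
    [0, 0, -8],
    [0, 5, -9],
    [0, 9, -8],
    [0, 9, -2],
    [0, 9, -1]
  ],
  "yaw": [0, 0, 0, 0, 0],
  "grip_force": 25
}}

```text
t: 48.35
eef_pos: [475.9, 41.0, 180.9]
tcp_rot: [3.132, 0.233, 0.002]
ft_force: [-1.2, -4.5, 8.0]
finger_gap: 11.3
gripper_force: 25.0
```

```bash
python3 lie.py | head -1; python3 - <<'E'
from loc import *
w=cv2.imread('pics/wl.png').mean(2)
for v in(200,230):
    r=w[v-1:v+2].mean(0);e=np.abs(np.diff(r));print('W',v,[(k,int(r[k-2]),int(r[k+3])) for k in range(100,600) if e[k]>12])
for y,z in((145,151),(150,145),(140,151)):print(y,z,proj('wrist',R@np.array([40,y,z])+O).round(),proj('wrist',R@np.array([35,100,55])+O).round())
E
```

```text
48.35 [  0.3   9.  180.9] [-1.9 -4.3  8. ]
W 200 [(100, 164, 103), (101, 164, 84), (102, 158, 68), (103, 143, 63), (104, 121, 63), (347, 66, 145), (348, 66, 145), (495, 150, 202), (496, 143, 202)]
W 230 [(100, 212, 129), (107, 129, 68), (108, 119, 62), (109, 108, 70), (112, 68, 127), (313, 132, 109), (337, 104, 118), (339, 94, 133), (340, 80, 134), (346, 133, 142), (347, 134, 144), (491, 148, 202), (492, 147, 203), (493, 141, 203)]
145 151 [ 93. 211.] [222. 198.]
150 145 [ 92. 209.] [222. 198.]
140 151 [102. 211.] [222. 198.]
```

{"name": "carry_out", "arguments": {
  "jaw": [0, 0, 0, 0, 0, 0, 0, 0, 0, 0],
  "translation": [
    [0, -6, -5],
    [0, -15, -10],
    [0, -27, -16.5],
    [0, -41, -22],
    [0, -55, -26],
    [0, -70, -29],
    [0, -85, -30.5],
    [0, -93, -30.5],
    [0, -93, -30.5],
    [0, -93, -30.5]
  ],
  "yaw": [0, 0, 0, 0, 0, 0, 0, 0, 0, 0]
}}

```text
t: 49.75
eef_pos: [461.3, 133.3, 210.9]
tcp_rot: [3.132, 0.234, -0.001]
ft_force: [-0.7, -0.1, -5.7]
finger_gap: 11.1
gripper_force: 25.0
```

```bash
cat > tray.py <<'E'
from loc import *
s=manip.read_state();print(s['t'],(R.T@(s['eef_pos']-O)).round(1),(R.T@s['ft_force']).round(1))
im=manip.grab_frame('side');cv2.imwrite('pics/ss.png',im[:,:,::-1])
im0=cv2.imread('pics/side0.png')[:,:,::-1]
poly=np.array([proj('side',R@np.array([x,y,10])+O) for x,y in((-94,115),(94,115),(94,300),(-94,300))],np.int32)
m=np.zeros(im.shape[:2],np.uint8);cv2.fillPoly(m,[poly],1)
g=im.mean(2);d=((np.abs(im.astype(int)-im0).sum(2)>60)&(m>0))
for nm,k in(('black',d&(g<70)),('mid',d&(g>=70)&(g<235))):
    n,l,st,ce=cv2.connectedComponentsWithStats(k.astype(np.uint8))
    for i in range(1,n):
        if st[i,4]>25:print(nm,st[i].tolist(),(R.T@(onz('side',*ce[i],20)-O)).round(),'rgb',im[l==i].mean(0).round())
E
python3 tray.py
```

```text
49.75 [ -0.4 102.5 210.9] [-0.7 -0.  -5.7]
black [301, 342, 5, 11, 32] [ 32. 131.  20.] rgb [53. 49. 49.]
black [304, 347, 52, 26, 794] [-17. 174.  20.] rgb [50. 47. 47.]
mid [299, 334, 61, 40, 827] [-17. 144.  20.] rgb [124. 118. 114.]
```

```bash
python3 - <<'E'
import cv2,numpy as np
im=cv2.imread('pics/ss.png')[:,:,::-1].astype(int)
for v in range(296,424,4):
    s=''
    for u in range(262,392,3):
        p=im[v-1:v+2,u-1:u+2].reshape(-1,3).mean(0);g=p.mean();w=p[0]-p[2]
        s+= 'r' if p[0]-p[1]>60 else '#' if g<45 else '+' if g<75 else '-' if g<110 else 'o' if g<150 else ('F' if w>22 else '.') if g>=150 else '?'
    print(v,s)
E
```

```text
296 .FFooooo----ooooo-++++++++o------rrrr+FF.oo-
300 ooFF-oooooo-ooooooo-+-++++-------rrrrr+-----
304 -+oF-oooooo+oooooooo-+-+++++-oo-Frrrrrr-----
308 #+oFooooooo+ooooooooo+-++++++FF--+rr+++-----
312 +oFF.-ooooo+-oooooooo++++++++-----++++------
316 FFFFF-ooooo+-ooooooooo+++++++---------------
320 FFFFFoooooo-+ooooooo-+++++++++--------------
324 FFFFF.oooooo+-oooooooo--oooo-+-oo-----------
328 FFFFFF-ooooo+-ooooooooooooooo..o.---------o.
332 FFFFFF-+++++++oooooooooooooooo...o-----oFFFF
336 FFFFFFo++++--+ooooooooooooooo.....--.FFFFFFF
340 FFFFFF.....oo+-ooooooooooooooo....o-FFFFFFFF
344 FFF..ooooo...--ooooooooooooooo.....-ooFFFFFF
348 FFF..........o+oooooooooo---++#....o--oFFFFF
352 FFF...........-ooo---+++++++##--...o---FFFFF
356 FFF..........o-+++++++++++++##ooo....FFFFFFF
360 FFF..........o+++++++++++####-o......FFFFFFF
364 FFFF..........o--++##########+.......FFFFFFF
368 FFFF..........o+--o###+-o.............FFFFFF
372 FFFF..........o+-o....................FFFFFF
376 FFFF...................................FFFFF
380 FFFFF..................................FFFFF
384 FFFFF...................................FFFF
388 FFFFF...................................FFFF
392 FFFFFF..................................FFFF
396 FFFFFF...................................FFF
400 FFFFFF...................................FFF
404 FFFFFF....................................FF
408 FFFFFFF..................................oFF
412 FFFFFFF.................................ooFF
416 FFFFFFF...........................oooo.FFFFF
420 FFFFFFFF....................ooo..FFFFFFFFFFF
```

{"name": "carry_out", "arguments": {
  "jaw": [0, 0, 0, 0, 0, 0],
  "translation": [
    [0, -5, -15],
    [0, -15, -30],
    [0, -20, -40],
    [0, -20, -45],
    [0, -20, -45],
    [0, -20, -45]
  ],
  "yaw": [0, 0, 0, 0, 0, 0]
}}

```text
t: 50.55
eef_pos: [458.0, 153.3, 255.6]
tcp_rot: [3.132, 0.234, -0.002]
ft_force: [-0.0, 1.3, -5.4]
finger_gap: 10.8
gripper_force: 25.0
```

```bash
cat > grid.py <<'E'
from loc import *
s=manip.read_state();print(s['t'],(R.T@(s['eef_pos']-O)).round(1),(R.T@s['ft_force']).round(1))
im=manip.grab_frame('side').astype(int);cv2.imwrite('pics/ss.png',im[:,:,::-1])
for v in range(300,420,4):
    t=''
    for u in range(262,392,3):
        p=im[v-1:v+2,u-1:u+2].reshape(-1,3).mean(0);g=p.mean();w=p[0]-p[2]
        t+= 'r' if p[0]-p[1]>60 else '#' if g<45 else '+' if g<75 else '-' if g<110 else 'o' if g<150 else ('F' if w>22 else '.')
    print(v,t)
E
python3 grid.py
```

```text
50.55 [ -0.6 122.7 255.6] [ 0.2  1.3 -5.4]
300 ooFF-oooooo+-oooooooo---++++oo---rrrrr-FFFFF
304 -+oF-oooooo+-ooooooooo+-++++-----rrrrrrFo---
308 #+oFooooooo-+ooooooooo++++++---oo+rr+++-----
312 +oFF.-ooooo-+ooooooooo-++++++oFFFo++++------
316 FFFFF-oooooo+-ooooooo-+++++++-.Fo-----------
320 FFFFFooooooo++ooooooooo--oooo---------------
324 FFFFF.oooooo-+oooooooooooooooo-oo-----------
328 FFFFFF-ooooo-+-ooooooooooooooooo.-----------
332 FFFFFF--++++++-oooooooooooooooo..o----------
336 FFFFFFo++++---+oooooooooooooooo...---------o
340 FFFFFF.....oo-+oooooooooooooooo...o----..FFF
344 FFF..ooooo....+-oooooooooooo--++...---.FFFFF
348 FFF...........--ooooo--++++++##+-..o--o.FFFF
352 FFF...........o-+++++++++++++##o.o.o----oFFF
356 FFF...........-++++++++++++++#+oo...-----.FF
360 FFF...........o+++++++########+.....o--ooFFF
364 FFFF...........--oo-#####+-o.........FFFFFFF
368 FFFF...........++--oo.................FFFFFF
372 FFFF..................................FFFFFF
376 FFFF...................................FFFFF
380 FFFFF..................................FFFFF
384 FFFFF...................................FFFF
388 FFFFF...................................FFFF
392 FFFFFF..................................FFFF
396 FFFFFF...................................FFF
400 FFFFFF...................................FFF
404 FFFFFF....................................FF
408 FFFFFFF...................................FF
412 FFFFFFF.................................ooFF
416 FFFFFFF...........................oooo.FFFFF[ WARN:0@0.764] global loadsave.cpp:1063 imwrite_ Unsupported depth image for selected encoder is fallbacked to CV_8U.
```

{"name": "carry_out", "arguments": {
  "jaw": [0, 0, 0, 0, 0, 0, 0],
  "translation": [
    [0, 0, 8],
    [0, 0, 18],
    [0, 0, 18],
    [0, 25, 18],
    [0, 0, 18],
    [0, 0, 18],
    [0, 0, 18]
  ],
  "yaw": [0, 0, 0, 0, 0, 0, 0],
  "grip_force": 9
}}

```text
t: 51.48
eef_pos: [458.4, 153.6, 238.2]
tcp_rot: [3.133, 0.236, 0.0]
ft_force: [0.4, 1.1, -2.8]
finger_gap: 11.4
gripper_force: 9.0
```

```bash
python3 grid.py 2>/dev/null
```

```text
51.475 [-2.000e-01  1.231e+02  2.382e+02] [ 0.5  1.  -2.8]
300 ooFF-ooooo+-ooooooo-+++++++-..o--rrrrr-FFFF.
304 -+oF-ooooo-+ooooooo--+++++++-----rrrrrrFo---
308 #+oFoooooo-+ooooooooo---++++-----+rr+++-----
312 +oFF.-ooooo+-ooooooooo-+-++++oFF.-++++------
316 FFFFF-ooooo+-oooooooooo--++++-..o-----------
320 FFFFFoooooo+-oooooooooo-+-++++--------------
324 FFFFF.ooooo-+ooooooooooo-+++++-oo-----------
328 FFFFFF-oooo-+ooooooooooo-++-...o.-----------
332 FFFFFF--+++++-oooooooooo-+++oo...o----------
336 FFFFFFo++++-+-oooooooooo++++-.....---------o
340 FFFFFF.....o--ooooooooooo----.....o----o.FFF
344 FFF..ooooo.oo-ooooooooooooo--o.....--.FFFFFF
348 FFF.........-+ooooo---o---oo.-.....o--FFFFFF
352 FFF.........o-o-o--oo....oo........o----.FFF
356 FFF.........o...oooo...####..o......----oFFF
360 FFF..............ooo...####.o.......o---.FFF
364 FFFF.............--+-o+####-.........FFFFFFF
368 FFFF............o-##########..........FFFFFF
372 FFFF..............o....+####..........FFFFFF
376 FFFF...................o####...........FFFFF
380 FFFFF...................###-...........FFFFF
384 FFFFF...................................FFFF
388 FFFFF...................................FFFF
392 FFFFFF..................................FFFF
396 FFFFFF...................................FFF
400 FFFFFF...................................FFF
404 FFFFFF....................................FF
408 FFFFFFF...................................FF
412 FFFFFFF.................................ooFF
416 FFFFFFF...........................oooo.FFFFF
```

The breaker (black, side about (337,368)) and the fuse (grey-white, about (318,358)) lie in the tray, and the load on the wrist dropped to 2.8 N. Laying the pail back now.

{"name": "carry_out", "arguments": {
  "jaw": [0, 0, 0, 0, 0, 0, 0, 0, 0, 0, 0, 0],
  "translation": [
    [0, 6, -14],
    [0, 25, -22],
    [0, 45, -22],
    [0, 53, -18],
    [0, 53, -3],
    [0, 53, 10],
    [0, 65, 18],
    [0, 77, 24],
    [0, 87, 32],
    [0, 97, 40],
    [0, 106, 49],
    [0, 114, 55]
  ],
  "yaw": [0, 0, 0, 0, 0, 0, 0, 0, 0, 0, 0, 0],
  "grip_force": 13
}}

```text
t: 53.02
eef_pos: [478.8, 39.9, 185.5]
tcp_rot: [3.133, 0.231, 0.012]
ft_force: [0.6, -2.0, 4.6]
finger_gap: 11.8
gripper_force: 25.2
```

```bash
python3 grid.py 2>/dev/null; python3 lie.py 2>/dev/null; python3 - <<'E'
from loc import *
for y,z in((150,148),(148,58),(140,58)):print('mouth S',[proj('side',R@np.array([x,y,z])+O).round().tolist() for x in(45,-45)])
E
```

```text
53.025 [  2.9   7.6 185.5] [ 0.3 -2.1  4.6]
300 ooF.-oooo-+oooooooooooooo+++-----rrrrroFFFFF
304 -+oF-ooooo+oooooooooooooo-++---oorrrrrrFFFFF
308 #+oFoooooo+oooooooooooooo-+++--.F-rr+++-FFFF
312 +oFF.-oooo+-oooooooooooooo-----oo.+++++-.FFF
316 FFFFF-oooo--ooooo---++++##+-o----oooo.FFFFFF
320 FFFFFoooooo+++++++++++++##+-++---oFFFFFFFFFF
324 FFFFF.oooo-+++++++++++++#+-+++-FFFFFFFFFFFFF
328 FFFFFF-oooo+++++++######+ooo...o.FFFFFFFFFFF
332 FFFFFF-+++++-oo#####+--ooo-ooo....FFFFFFFFFF
336 FFFFFFo++++--o.o.ooo-oo...........FFFFFFFFFF
340 FFFFFF.o..oooooo...................FFFFFFFFF
344 FFF..ooooo.........................FFFFFFFFF
348 FFF.............ooo.................FFFFFFFF
352 FFF.............ooo......oo.........FFFFFFFF
356 FFF.............F.FF..o###+.........FFFFFFFF
360 FFF..............F.F..o####..........FFFFFFF
364 FFFF.............Fooo..####-.........FFFFFFF
368 FFFF.............o-+-..#####..........FFFFFF
372 FFFF..............o....+####..........FFFFFF
376 FFFF...................o####...........FFFFF
380 FFFFF...................###-...........FFFFF
384 FFFFF..................
[... 1200 characters left out ...]
), (263, 76, 97), (282, 73, 92), (285, 90, 71), (310, 70, 26), (314, 27, 79), (325, 89, 127), (337, 114, 28), (338, 107, 27), (339, 97, 29), (342, 28, 95), (343, 27, 95), (351, 96, 70), (374, 80, 142), (375, 89, 141), (404, 139, 79), (405, 138, 78), (436, 80, 141), (437, 79, 140), (482, 147, 206), (483, 140, 206)]
-10 bar T [270, 242] W bar [356, 295] [334, 295] bottom edge [360, 211] mouth [109, 211]
0 bar T [265, 243] W bar [337, 295] [315, 295] bottom edge [343, 211] mouth [92, 211]
10 bar T [261, 243] W bar [318, 295] [296, 295] bottom edge [326, 211] mouth [75, 211]
mouth S [[297.0, 322.0], [340.0, 315.0]]
mouth S [[298.0, 345.0], [339.0, 338.0]]
mouth S [[298.0, 342.0], [338.0, 335.0]]
```

{"name": "carry_out", "arguments": {
  "jaw": [0.4, 0.4, 0.4, 0.4, 0.4, 0.4, 0.4],
  "translation": [
    [0, 0, 0],
    [0, 0, 0],
    [0, 0, -3],
    [0, 0, -30],
    [0, 0, -70],
    [0, 0, -90],
    [0, 0, -90]
  ],
  "yaw": [0, 0, 0, 0, 0, 0, 0]
}}

```text
t: 54.1
eef_pos: [476.0, 41.7, 274.3]
tcp_rot: [-3.132, -0.236, -0.005]
ft_force: [0.1, -0.2, -1.0]
finger_gap: 37.4
gripper_force: 0.0
```

```bash
python3 grid.py 2>/dev/null | head -16; python3 lie.py 2>/dev/null
```

```text
54.1 [  0.5   9.7 274.3] [ 0.1 -0.2 -1. ]
300 ooF.-ooooo+oooooooooooooo+++-----rrrrroFFFFF
304 -+oF-ooooo+oooooooooooooo-++-----rrrrrrFFFFF
308 #+oFoooooo+-oooooo-o-oo---+++----+rr+++-FFFF
312 +oFF.-oooo--oo----+++++##++-o-----+++++-.FFF
316 FFFFF-ooooo+++++++++++++##+-o--------oFFFFFF
320 FFFFFooooo-+++++++++++++#+-+++-oo..FFFFFFFFF
324 FFFFF.oooo-++++#########++++++-FFFFFFFFFFFFF
328 FFFFFF-oooo+---######+++++oo...o.FFFFFFFFFFF
332 FFFFFF-+++++++++++++-------ooo....FFFFFFFFFF
336 FFFFFFo+++++--oooooo-oo...........FFFFFFFFFF
340 FFFFFF.o..ooooooo..................FFFFFFFFF
344 FFF..ooooo.........................FFFFFFFFF
348 FFF............o---.................FFFFFFFF
352 FFF.............F.F......oo.........FFFFFFFF
356 FFF.............F.FF..o###+.........FFFFFFFF
54.15 [ -0.4   9.6 273.1] [-0.4  0.6  0.1]
top [87, 85, 83, 82, 80, 78, 77, 74, 72, 70, 69, 66, 64, 61, 57, 56, 57, 60, 63, 63, 61, 52, 39, 30, 25, 24, 25, 26, 29, 35, 36, 31, 23, 20, 20, 20, 21, 22, 24, 22, 21, 23, 34, 44, 45, 37, 28, 25, 30, 41, 54, 63, 66, 66, 65]
W 200 [(345, 136, 82), (346, 135, 82), (357, 86, 135), 
[... 222 characters left out ...]
 97, 123), (340, 123, 112), (342, 123, 137), (343, 101, 145), (354, 144, 98), (355, 137, 109), (363, 101, 136), (450, 140, 194), (451, 142, 197), (452, 143, 197)]
W 300 [(255, 192, 77), (256, 192, 70), (257, 186, 70), (280, 69, 32), (281, 69, 30), (293, 30, 71), (308, 60, 107), (309, 62, 107), (359, 69, 27), (360, 68, 27), (371, 27, 82), (372, 27, 82), (379, 87, 68), (397, 68, 110), (406, 110, 199), (407, 110, 199), (408, 111, 199)]
-10 bar T [270, 242] W bar [347, 246] [332, 246] bottom edge [350, 191] mouth [174, 190]
0 bar T [265, 243] W bar [334, 246] [319, 246] bottom edge [339, 191] mouth [162, 190]
10 bar T [261, 243] W bar [322, 246] [306, 246] bottom edge [327, 191] mouth [150, 190]
```

Both spares are in the tray. The pail settled about 12 mm further back than before, so I'll regrip the bar and slide it forward.

{"name": "carry_out", "arguments": {
  "jaw": [0.4, 0.4, 0.4, 0.0, 0.0, 0.0, 0.0, 0.0, 0.0, 0.0],
  "translation": [
    [0, 15, 40],
    [0, 15, 80],
    [0, 15, 93],
    [0, 15, 93],
    [0, 15, 93],
    [0, 15, 93],
    [0, 9, 90],
    [0, 3, 90],
    [0, 1, 91],
    [0, 1, 93]
  ],
  "yaw": [0, 0, 0, 0, 0, 0, 0, 0, 0, 0],
  "grip_force": 8
}}

```text
t: 55.55
eef_pos: [475.9, 40.0, 180.3]
tcp_rot: [3.132, 0.236, 0.002]
ft_force: [0.0, -2.5, 3.8]
finger_gap: 11.7
gripper_force: 8.0
```

```bash
python3 grid.py 2>/dev/null | head -16
```

```text
55.55 [1.000e-01 8.000e+00 1.803e+02] [-0.4 -2.5  3.8]
300 ooF.-ooooo+-ooooooooooooo-++-----rrrrroFFFFF
304 -+oF-ooooo--oooooooooooooo++---oorrrrrrFFFFF
308 #+oFoooooo-+oooooooooooooo-++--.F-rr+++-FFFF
312 +oFF.-ooooo+-ooooooooooooo-----ooor+++--.FFF
316 FFFFF-ooooo+-ooooooo----++++-----oooo.FFFFFF
320 FFFFFoooooo-----+++++++++##+++---oFFFFFFFFFF
324 FFFFF.oooooo+++++++++++++#++---FFFFFFFFFFFFF
328 FFFFFF-oooo-+++++++++#####oo...o.FFFFFFFFFFF
332 FFFFFF-++++-----##########+ooo....FFFFFFFFFF
336 FFFFFFo++++-+++-###+++++++-.......FFFFFFFFFF
340 FFFFFF.....o++++++-oo..............FFFFFFFFF
344 FFF..ooooo.........................FFFFFFFFF
348 FFF............oooo.................FFFFFFFF
352 FFF.............-.F......oo.........FFFFFFFF
356 FFF.............F.Fo..o###+.........FFFFFFFF
```

{"name": "carry_out", "arguments": {
  "jaw": [0.4, 0.4, 0.4, 0.4, 0.4, 0.4],
  "translation": [
    [0, 0, 0],
    [0, 0, 0],
    [0, 0, -30],
    [0, 0, -75],
    [0, 0, -95],
    [0, 0, -95]
  ],
  "yaw": [0, 0, 0, 0, 0, 0]
}}

```text
t: 56.35
eef_pos: [476.3, 40.5, 276.2]
tcp_rot: [-3.132, -0.235, -0.005]
ft_force: [1.1, 0.0, 0.5]
finger_gap: 37.6
gripper_force: 0.0
```

```bash
python3 grid.py 2>/dev/null; python3 lie.py 2>/dev/null|tail -7
```

```text
56.35 [  0.5   8.5 276.2] [ 1.1 -0.1  0.5]
300 ooF.-ooooo+-ooooooooooooo-++-----rrrrroFFFFF
304 -+oF-ooooo--oooooooooooooo++-----rrrrrrFFFFF
308 #+oFoooooo-+oooooooooooooo-++----+r++++-FFFF
312 +oFF.-ooooo+-ooooooooooooo--o-----+++++-.FFF
316 FFFFF-ooooo+-oooo-oo----++++---------oFFFFFF
320 FFFFFoooooo-----+++++++++##+++-o..FFFFFFFFFF
324 FFFFF.oooooo+++++++++++++##+---FFFFFFFFFFFFF
328 FFFFFF-oooo-++++++++++####oo...o.FFFFFFFFFFF
332 FFFFFF-++++-----##########+ooo....FFFFFFFFFF
336 FFFFFFo++++-+++-###+++++++-.......FFFFFFFFFF
340 FFFFFF.o..oo++++++-oo..............FFFFFFFFF
344 FFF.oooooo.........................FFFFFFFFF
348 FFF............oooo.................FFFFFFFF
352 FFF.............-.F......oo.........FFFFFFFF
356 FFF.............F.Fo..o###+.........FFFFFFFF
360 FFF..............F.F..o####..........FFFFFFF
364 FFF..............Fooo..####-.........FFFFFFF
368 FFFF.............o-+-..#####..........FFFFFF
372 FFFF..............o....+####..........FFFFFF
376 FFFF...................o####...........FFFFF
380 FFFFF...................###+...........FFFFF
384 FFFFF...................
[... 884 characters left out ...]
36, 88, 124), (337, 71, 124), (340, 122, 125), (342, 124, 137), (343, 73, 137), (352, 135, 92), (362, 100, 136), (363, 103, 137), (450, 143, 198)]
W 300 [(255, 194, 77), (256, 193, 70), (257, 187, 71), (280, 70, 31), (281, 69, 30), (293, 30, 62), (307, 52, 106), (308, 54, 107), (359, 61, 27), (360, 60, 27), (371, 29, 77), (372, 29, 77), (380, 82, 68), (396, 69, 109), (397, 69, 110), (405, 110, 196), (406, 111, 199), (407, 111, 199)]
-10 bar T [270, 242] W bar [346, 245] [330, 245] bottom edge [349, 190] mouth [174, 190]
0 bar T [265, 243] W bar [333, 245] [318, 245] bottom edge [337, 190] mouth [162, 190]
10 bar T [261, 243] W bar [320, 245] [305, 245] bottom edge [325, 190] mouth [150, 190]
```

The bar is at wrist u 320–333, which puts the pail's bottom at y ≈ 0 with the mouth over the tray. The spares are out and the gripper is clear, so I'm handing in.

```bash
python3 -c "
from rig import manip
print(manip.finish_job())"
```

```text
the job is handed in; nothing more can be done
None
```

Handed in at about 56 s of the 64 s limit: the breaker and fuse are in the upper tray and the empty pail lies on its side on the ledge, mouth over the tray and gripper clear. The pail hopped the strip three times during tipping and was stood back behind it each time. I tipped it by regripping the bail after letting go. The pour needed the whole pail lifted off the ledge and shaken.

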